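# Load the cover warmer

## Task

Get the bowl covers warming: first slide the warmer's heat slider fully to its off end (the right-hand end as the robot looks at it), then set the drip dish centred on the warmer's round plate and stack every bowl cover on it upside down, hollow side up, the first standing centred in the dish and each next cupped level inside the one below. Once they are all stacked, slide the heat slider up until its grip is level with the small black marker clip beside the track, and leave the stack standing. Leave the jar, the bottle and the spatula where they are.

Things in the scene. Friction and masses are not known exactly. Their poses are not given: they have to be found in the camera images.
- plate (a point): Centre of the top of the round dark plate (116 mm wide, 37 mm above the counter) on the warmer, a fixed white box 230 mm (x) by 200 mm (y), 35 mm high. x points away from the robot, y to its left, both turned by up to 0.2 rad. The plate's centre lies 50 mm beyond the box's centre along x; the slider's track line, along y, lies 130 mm nearer the robot than the plate's centre.
- heat (a joint): Heat slider's travel in m: 0 = fully at the off end (robot's right), grows to 0.12 as the grip slides along the warmer's +y (left). Stays where left; about 1.5 N to slide.
- heat_top (a point): Centre of the top of the slider's black grip, a block 28 mm (warmer's x) by 20 mm (along the track, y) and 40 mm high; its top is 89.5 mm above the counter. The track is a flat aluminium bar 40 mm wide, top 49 mm above the counter.
- mark_top (a point): Top of the small fixed black marker clip (12 x 8 x 20 mm) on the warmer's front edge, beside the track on the robot's side, 28 mm nearer the robot than the track's centre line; top 55 mm above the counter. Its y along the track is where the centre of the slider's grip must end up. Axes parallel to the warmer's.
- dish_mid (a point): Drip dish: a shallow round dark steel dish, 104 mm across, 28 mm high, upright wall 8 mm thick all round, floor 4 mm thick, inner width 88 mm. Starts loose on the counter, upright. 0.24 to 0.5 kg. This point: on its axis, 14 mm above its underside; z up.
- cover1_mid (a point): White bowl cover lying inverted on its grip: hollow up, 108 mm across, 54 mm high. Rim: upright band 8 mm thick (radius 46 to 54), 12 mm high, at the very top. Below, the 4.5 mm wall slopes in to a floor 55 mm wide, 24 mm above the foot. Black grip below: disc 48 mm wide, 20 high. A nested one stands 24 mm above its lower. 0.1 to 0.2 kg. May be absent. Point: on the axis, 27 mm above its foot; z out of the hollow.
- cover2_mid (a point): White bowl cover lying inverted on its grip: hollow up, 108 mm across, 54 mm high. Rim: upright band 8 mm thick (radius 46 to 54), 12 mm high, at the very top. Below, the 4.5 mm wall slopes in to a floor 55 mm wide, 24 mm above the foot. Black grip below: disc 48 mm wide, 20 high. A nested one stands 24 mm above its lower. 0.1 to 0.2 kg. May be absent. Point: on the axis, 27 mm above its foot; z out of the hollow.
- cover3_mid (a point): White bowl cover lying inverted on its grip: hollow up, 108 mm across, 54 mm high. Rim: upright band 8 mm thick (radius 46 to 54), 12 mm high, at the very top. Below, the 4.5 mm wall slopes in to a floor 55 mm wide, 24 mm above the foot. Black grip below: disc 48 mm wide, 20 high. A nested one stands 24 mm above its lower. 0.1 to 0.2 kg. May be absent. Point: on the axis, 27 mm above its foot; z out of the hollow.
- cover4_mid (a point): White bowl cover lying inverted on its grip: hollow up, 108 mm across, 54 mm high. Rim: upright band 8 mm thick (radius 46 to 54), 12 mm high, at the very top. Below, the 4.5 mm wall slopes in to a floor 55 mm wide, 24 mm above the foot. Black grip below: disc 48 mm wide, 20 high. A nested one stands 24 mm above its lower. 0.1 to 0.2 kg. May be absent. Point: on the axis, 27 mm above its foot; z out of the hollow.
- cover5_mid (a point): White bowl cover lying inverted on its grip: hollow up, 108 mm across, 54 mm high. Rim: upright band 8 mm thick (radius 46 to 54), 12 mm high, at the very top. Below, the 4.5 mm wall slopes in to a floor 55 mm wide, 24 mm above the foot. Black grip below: disc 48 mm wide, 20 high. A nested one stands 24 mm above its lower. 0.1 to 0.2 kg. May be absent. Point: on the axis, 27 mm above its foot; z out of the hollow.
- jar: Bystander: small capped amber glass jar, 56 mm across, 85 mm high; origin at the centre of its underside.
- oil: Bystander: green glass bottle, 60 mm across, 170 mm high; origin at the centre of its underside.
- spatula: Bystander: spatula lying at the far edge of the work area; origin at the underside, near its middle.
There are look-alikes about, which are no part of the job. Leave any brown look-alike of the part that bears cover3_mid alone. Leave any pink look-alike of the part that bears cover2_mid alone.

How it is judged:
On the way, in this order (a step that is already met when the one before it is completed fails the run):
1. the heat slider is slid fully to its off end (value of joint heat below 0.006 m), for 0.2 s.
2. with the slider off, the dish stands centred on the warmer's plate, released (value of joint heat below 0.006 m and horizontal distance between dish_mid and plate below 0.015 m and angle between dish_mid's own z axis and vertical below 0.08 rad and height (world z) of dish_mid below 0.057 m and contact force between the fingers and dish below 0.1 N), for 0.3 s.
3. with the slider still off, all covers are nested inverted on the dish, released (all of step 2 and horizontal distance between each of cover1_mid, cover2_mid, cover3_mid, cover4_mid, cover5_mid and dish_mid below 0.012 m and angle between each of cover1_mid, cover2_mid, cover3_mid, cover4_mid, cover5_mid's own z axis and vertical below 0.1 rad and contact force between the fingers and cover1 below 0.1 N and contact force between the fingers and cover2 below 0.1 N and contact force between the fingers and cover3 below 0.1 N and contact force between the fingers and cover4 below 0.1 N and contact force between the fingers and cover5 below 0.1 N and linear speed of each of dish, cover1, cover2, cover3, cover4, cover5 below 0.02 m/s), for 0.5 s.
4. the slider's grip stands at the marker clip (y of heat_top in the frame of mark_top between -0.006 and 0.006 m), for 0.2 s.
At the end, for the whole second after the job is handed in: The slider's grip is within 6 mm of the marker along the track; the dish stands flat on the plate within 15 mm of its centre; every cover present is inverted (hollow up), within 0.1 rad of level and its axis within 12 mm of the dish's, so they form one nested stack, at rest (all of step 4 and horizontal distance between dish_mid and plate below 0.015 m and angle between dish_mid's own z axis and vertical below 0.08 rad and height (world z) of dish_mid below 0.057 m and horizontal distance between each of cover1_mid, cover2_mid, cover3_mid, cover4_mid, cover5_mid and dish_mid below 0.012 m and angle between each of cover1_mid, cover2_mid, cover3_mid, cover4_mid, cover5_mid's own z axis and vertical below 0.1 rad and linear speed of each of dish, cover1, cover2, cover3, cover4, cover5 below 0.02 m/s); the robot touches nothing.
It fails at once if the jar is moved (distance of jar from where it was at the start of the episode above 0.03 m).
It fails at once if the oil is moved (distance of oil from where it was at the start of the episode above 0.03 m).
It fails at once if the spatula is moved (distance of spatula from where it was at the start of the episode above 0.03 m).
Of cover1, cover2, cover3, cover4, cover5 only 3 to 5 are there at a start; the rules pass over those that are not, and their reading is None.
At some moment in a run one of cover1, cover2, cover3, cover4, cover5 may be knocked a few centimetres aside while the robot is not near it.
Once in a run the grip may slacken for a moment while it holds something.
It also fails if it takes over 210 s, if anything falls off the work surface, if the arm or the gripper's body presses on something with over 40 N, if the wrist force passes 120 N, or if a joint passes its speed limit or range.

## Robot

A 6-joint arm with a two-finger parallel gripper is mounted at the origin on the work surface. World frame = base frame: x ahead of the robot, y to its left, z up, the work surface at z = 0. Lengths are in m, angles in rad, forces in N, time in s.
With the tool pointing down it reaches from about 0.3 to 0.875 m from the base axis. Payload 6.4 kg.
Tool frame: the origin (TCP) lies at the very end of the fingers, on their centre line; the grasp point (between the pads) lies env.grip_point_offset behind it (env.grip_point_offset is the distance from the TCP to the grasp point, in m); z points along the fingers, y is the direction in which the jaws open and shut (so a half turn about z gives the same grasp; the last joint's range is limited). The gripper opens to 88 mm and grips with 3 to 60 N. Pads are 18 mm wide; open, the fingers measure 123 mm over their backs; the gripper's body (75 mm by 187 mm) begins 45 mm behind the grasp point.
Start: joints at [0.941, 0.181, 1.607, -0, 1.354, -0.206], TCP at [0.236, 0.524, 0.239] pointing down, gripper open.
Joint ranges: [-2.99, 2.99], [-0.89, 2.07], [0.3, 2.58], [-1.14, 4.28], [0, 2.63], [-3.12, 3.12]. Speed limits (rad/s): [2.57, 2.57, 3.01, 3.14, 3.14, 3.14].

## Interface

Orientations are given as a rotation vector (axis times angle).
In Python, from rig import env gives the robot as it stands.
- The arm moves only by the shell command python3 -m crank 'ROWS' [FORCE]. ROWS is text: rows parted by semicolons, each of 7 numbers parted by spaces: the shift along the tool's x, y, z in m, then the turn, a rotation vector about the tool's x, y, z in degrees, then the closure in counts, from 0 (fully open) to 255 (shut). In form: tx ty tz wx wy wz jaw; .... A call has 1 to 8 rows; each row shifts and turns the pose as measured when the row begins, along the tool's axes as they then stand; what a row does not reach is not made up. A row lasts 1/8 s, in which the tool goes at most 62.5 mm and 10.7 degrees, less where a joint would pass 70% of its speed; a pose out of reach is approached as far as the arm can. A call is refused whole if a number of a shift passes 0.0625 or a number of a turn 10.7, either way. A call with a gripper value outside its range is refused whole. The fingers move at their own pace and stop on an object; FORCE is the grip in N (left out, the last holds). Time passes only in rows, so rows that do not move let the fingers close. It gives the time, the measured TCP pose, the force and the opening at its end, in the units of the state.
- env.sense(): the state, without advancing time (a new reading comes with each control period).
- env.grab_frame(name): name is "scene" or "side" or "wrist"; returns a dict with "color" (420x560x3 uint8, red, green, blue), "z_map" (420x560 float32, m along the optical axis (not along the pixel's ray), 0 where there is no reading), "vfov" (degrees; the focal length in pixels is half the picture's height over the tangent of half this angle, whatever the lens; pixels are square), "cx", "cy" (the principal point, pixels), "R" (3x3) and "t" (3): a world point X has camera coordinates R X + t. Camera axes: x right, y down, z forward; pixel columns grow to the right and rows downward; lengths in m; the calibration is good to about 2 mm. A picture is of the moment at which its call begins.
- env.hand_in(): hands the job in, once; it reports no verdict.
The state is a dict: "time": time; "qpos": joint angles; "dq": joint speeds; "effort": joint torques, N m; "eef_pos": TCP position; "eef_rot": TCP orientation; "ft_force": force on the tool from outside, world axes, zero at the start; "torque": the same for the moment, N m; "gripper_width": finger opening in m.
Only numpy, scipy, OpenCV 4.12 (cv2) and the standard library are available. Lean on these libraries where they do the work, as an engineer would, in place of code of your own. Each camera call takes 0.05 s, during which the arm holds its last target.

## Working session

There is one attempt and no reset: what is moved stays moved. The work goes in short steps, Python scripts to look and compute and a shell command to move; the robot and the scene stay as the last step left them, time stands still between calls to the robot, and variables do not carry over. Pictures are saved under pics/ and viewed, and the job is handed in when it is done.

```bash
ls; mkdir -p pics
cat > h.py <<'E'
import numpy as np, cv2
from rig import env
def save(name,fn):
    f=env.grab_frame(name); cv2.imwrite(f'pics/{fn}.png',cv2.cvtColor(f['color'],cv2.COLOR_RGB2BGR)); np.savez(f'pics/{fn}.npz',**{k:f[k] for k in f}); return f
def foc(f): return f['color'].shape[0]/2/np.tan(np.radians(f['vfov'])/2)
def pts(f):
    z=f['z_map'];h,w=z.shape;F=foc(f);u,v=np.meshgrid(np.arange(w),np.arange(h))
    P=np.stack([(u-f['cx'])/F*z,(v-f['cy'])/F*z,z],-1)
    return (P-np.array(f['t']))@np.array(f['R'])
def ray(f,u,v,zp):
    F=foc(f);R=np.array(f['R']);c=-R.T@np.array(f['t']);d=R.T@np.array([(u-f['cx'])/F,(v-f['cy'])/F,1]);return c+d*(zp-c[2])/d[2]
E
python3 - <<'E'
from h import *
print(env.sense(), env.grip_point_offset)
for n in ['scene','side','wrist']:
    f=save(n,n+'0'); R=np.array(f['R']);print(n,f['vfov'],-R.T@np.array(f['t']),R[2])
E
```

```text
pics
{'time': 0.0, 'qpos': array([ 9.40699765e-01,  1.81491578e-01,  1.60797723e+00,  9.90371174e-06,
        1.35379115e+00, -2.06293285e-01]), 'dq': array([-0.00144967,  0.00066351,  0.00057023,  0.00072132, -0.00037078,
       -0.00118777]), 'effort': array([ 2.06188335e-03, -4.33871841e+01, -3.41853404e+01,  7.03844335e-02,
        3.85608897e-02, -1.36350086e-04]), 'eef_pos': array([0.23612351, 0.52371341, 0.23785282]), 'eef_rot': array([-6.60596656e-01, -3.07065160e+00,  2.38662333e-03]), 'ft_force': array([-0.27529614,  0.10895718, -0.17650478]), 'torque': array([0.04123201, 0.00917814, 0.00990896]), 'gripper_width': 0.08790352704512203} 0.0187
scene 56.142402881767005 [ 1.14142757 -0.72201191  0.81810872] [-0.50354251  0.60873184 -0.61309908]
side 47.60446380714626 [-0.19704665 -0.66347246  0.80405274] [ 0.60276369  0.53332245 -0.59350071]
wrist 63.37219071619906 [0.16306838 0.5567607  0.38355264] [ 0.27963403 -0.12839163 -0.95148326]
```

View pics/scene0.png

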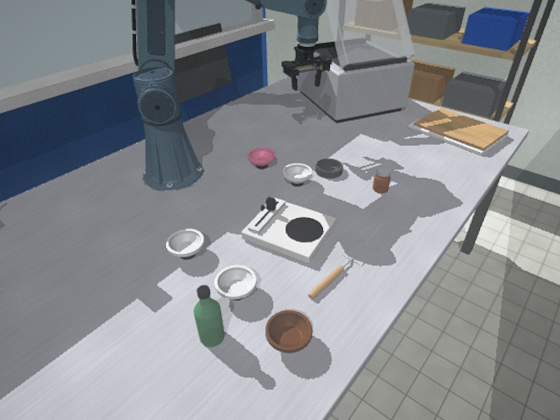

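View pics/side0.png

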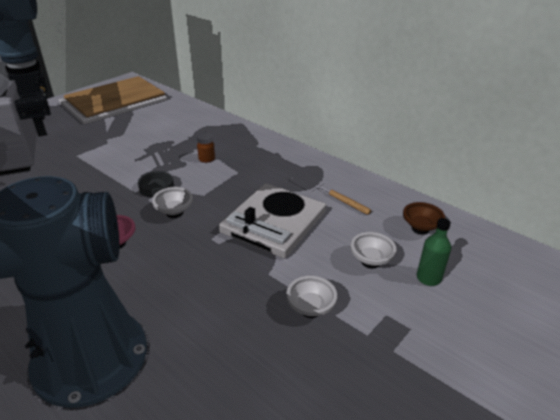

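View pics/wrist0.png

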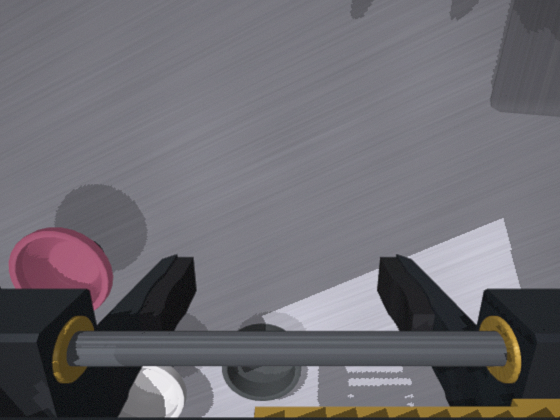

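The scene and side views show three white covers at scene pixels (297,174), (186,243) and (236,281). The dark dish is at (329,168), the warmer at (290,230), and the grip near the left part of the track at (270,205). The pink and brown look-alikes are at (261,157) and (289,330).

```bash
cat >> h.py <<'E'
def fitc(xy):
    A=np.c_[2*xy,np.ones(len(xy))];s=np.linalg.lstsq(A,(xy**2).sum(1),rcond=None)[0];return s[0],s[1],np.sqrt(s[2]+s[0]**2+s[1]**2)
def rimfit(f,c,mask,ztop,rout):
    # outer/inner outline of mask blob nearest pixel c, ray cast to ztop, circle fit
    n,l,st,ce=cv2.connectedComponentsWithStats(mask.astype(np.uint8))
    i=1+np.argmin(np.hypot(*(ce[1:]-c).T)+1000*(st[1:,4]<60));return (l==i),st[i]
def topcirc(f,c,win,zlo,zhi,cond=None):
    P=pts(f);u,v=c;m=np.zeros(P.shape[:2],bool);m[v-win:v+win,u-win:u+win]=1
    m&=(f['z_map']>0)&(P[...,2]>zlo)&(P[...,2]<zhi)
    if cond is not None:m&=cond
    return P[m],m
E
python3 - <<'E'
from h import *
for n,cs in [('scene',[('A',(297,174)),('B',(186,243)),('C',(236,281)),('dish',(329,168)),('pink',(261,157)),('brown',(289,330))]),('side',[('A',(171,203)),('B',(312,297)),('C',(374,250)),('dish',(156,184)),('brown',(423,217))])]:
    f=dict(np.load(f'pics/{n}0.npz'))
    P=pts(f)
    for nm,c in cs:
        lo,hi=((.049,.060) if nm!='dish' else (.024,.033))
        q,m=topcirc(f,c,26,lo,hi)
        if len(q)<10: print(n,nm,len(q));continue
        # robust circle from points
        xy=q[:,:2];(cx,cy),r=cv2.minEnclosingCircle(xy.astype(np.float32))
        d=np.hypot(*(xy-np.median(xy,0)).T);k=fitc(xy[d<.075])
        print(n,nm,len(q),'enc',np.round((cx,cy,r),4),'fit',np.round(k,4),'zmax',np.percentile(q[:,2],95).round(4))
    # dish pixel heights etc
    print('table z', np.round(P[100:110,300:310,2].mean(),4))
E
```

```text
scene A 173 enc [0.3499 0.1876 0.1613] fit [0.4106 0.2416 0.0495] zmax 0.0557
scene B 273 enc [ 0.3854 -0.2556  0.0558] fit [ 0.3873 -0.256   0.0499] zmax 0.0559
scene C 347 enc [ 0.6055 -0.2705  0.0553] fit [ 0.6061 -0.2715  0.0498] zmax 0.0555
scene dish 120 enc [0.4532 0.3403 0.0978] fit [0.4561 0.3839 0.0478] zmax 0.03
scene pink 148 enc [0.2872 0.2244 0.1188] fit [0.2287 0.2491 0.0495] zmax 0.0556
scene brown 477 enc [ 0.8035 -0.3     0.0556] fit [ 0.8048 -0.3008  0.0499] zmax 0.0551
table z 0.0073
side A 307 enc [0.4103 0.2456 0.0582] fit [0.4097 0.2427 0.0499] zmax 0.0572
side B 540 enc [ 0.3877 -0.2546  0.0556] fit [ 0.3865 -0.2555  0.0499] zmax 0.0564
side C 411 enc [ 0.6058 -0.2676  0.0567] fit [ 0.6057 -0.2706  0.0499] zmax 0.0566
side dish 390 enc [0.4405 0.3369 0.1051] fit [0.4291 0.328  0.0515] zmax 0.0317
side brown 295 enc [ 0.8072 -0.2993  0.058 ] fit [ 0.8047 -0.2997  0.05  ] zmax 0.057
table z -0.374
```

Run:
```python
import cv2
a=cv2.imread('pics/scene0.png')[185:270,225:350];b=cv2.imread('pics/side0.png')[175:265,205:340]
cv2.imwrite('pics/w1.png',cv2.resize(a,None,fx=6,fy=6,interpolation=2));cv2.imwrite('pics/w2.png',cv2.resize(b,None,fx=5.9,fy=6,interpolation=2))
```

```text
(no output)
```

View pics/w1.png

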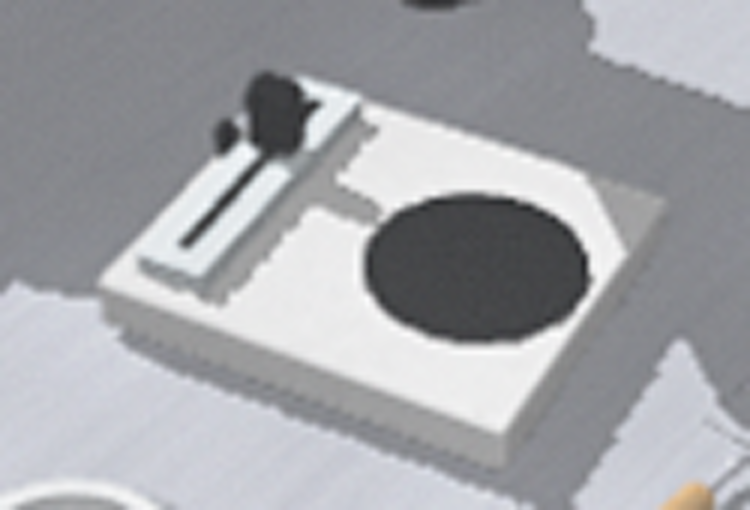

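View pics/w2.png

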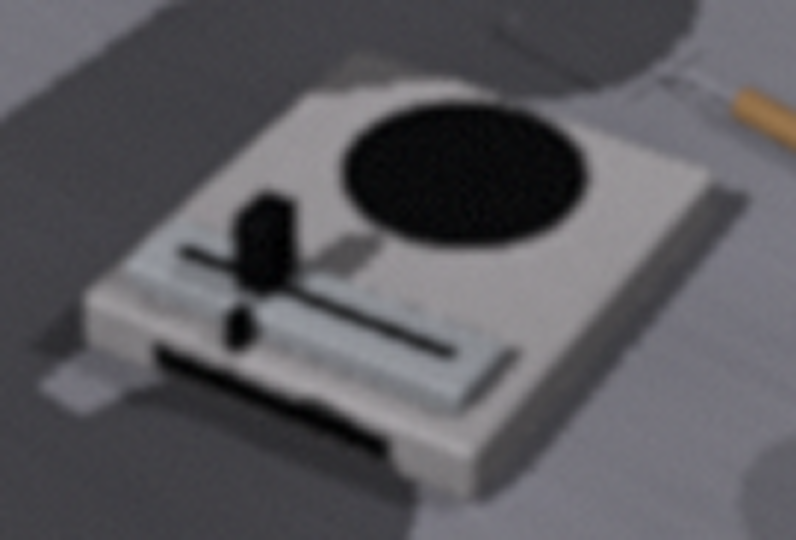

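The zoomed views show the grip next to the marker near the left of the track, the dark plate disc and the white box. Next I measure those and the dish.

Run:
```python
from h import *
for n,pc,gc,mc,dc in [('scene',(304,229),(271,203),(262,207),(329,168)),('side',(284,204),(250,215),(245,229),(156,184))]:
    f=dict(np.load(f'pics/{n}0.npz'));P=pts(f);g=f['color'].max(-1);Z=P[...,2]
    # plate
    q,m=topcirc(f,pc,35,.030,.045,g<90)
    (cx,cy),r=cv2.minEnclosingCircle(q[:,:2].astype(np.float32));
    n_,l,st,ce=cv2.connectedComponentsWithStats(m.astype(np.uint8));i=1+np.argmax(st[1:,4]);
    cn=max(cv2.findContours((l==i).astype(np.uint8),0,1)[0],key=len)[:,0]
    e=np.array([ray(f,u,v,.037) for u,v in cn])[:,:2]
    print(n,'plate',np.round(fitc(e),4),np.round(P[l==i].mean(0),4))
    q,m=topcirc(f,pc,80,.030,.041)
    x=q[:,:2];x=x[np.hypot(*(x-P[l==i].mean(0)[:2]).T)<.25].astype(np.float32)
    print(' rect',cv2.minAreaRect(x))
    q,m=topcirc(f,gc,20,.083,.096);print(' grip',len(q),q.mean(0).round(4),np.round(cv2.minAreaRect(q[:,:2].astype(np.float32)),3) if 0 else cv2.minAreaRect(q[:,:2].astype(np.float32)))
    q,m=topcirc(f,mc,7,.050,.060,g<70);print(' mark',len(q),q.mean(0).round(4) if len(q) else '')
    q,m=topcirc(f,dc,26,.023,.034,g<110)
    n_,l,st,ce=cv2.connectedComponentsWithStats(m.astype(np.uint8));i=1+np.argmax(st[1:,4]);q=P[l==i];print(' dish',len(q),q.mean(0).round(4),np.round(fitc(q[:,:2]),4),cv2.minEnclosingCircle(q[:,:2].astype(np.float32)))
```

```text
scene plate [0.6117 0.0182 0.0541] [0.6122 0.0177 0.0364]
 rect ((0.5749998688697815, -0.06356868147850037), (0.23084098100662231, 0.34642481803894043), 10.520049095153809)
 grip 44 [0.4809 0.0139 0.0873] ((0.4800635278224945, 0.015373694710433483), (0.02812139503657818, 0.020591430366039276), 10.36649227142334)
 mark 8 [0.4617 0.0073 0.0547]
 dish 107 [0.4576 0.3809 0.0265] [0.4561 0.3836 0.0477] ((0.455407053232193, 0.38495317101478577), 0.053150538355112076)
side plate [0.6131 0.0198 0.0563] [0.6111 0.0182 0.0377]
 rect ((0.5763808488845825, -0.06250084936618805), (0.2362620234489441, 0.34882688522338867), 11.726459503173828)
 grip 66 [0.4777 0.0143 0.0888] ((0.47896185517311096, 0.015584014356136322), (0.029059769585728645, 0.019503656774759293), 15.842806816101074)
 mark 25 [0.4585 0.0095 0.0556]
 dish 238 [0.4539 0.3838 0.0276] [0.4549 0.3846 0.0483] ((0.45474404096603394, 0.38507694005966187), 0.05525551736354828)
```

```bash
cat >> h.py <<'E'
from scipy.spatial.transform import Rotation as Ro
YAW=np.radians(10.5); WX=np.array([np.cos(YAW),np.sin(YAW)]);WY=np.array([-WX[1],WX[0]])
def go(x,y,z,yang=None):
    s=env.sense();R=Ro.from_rotvec(s['eef_rot']).as_matrix();d=R.T@(np.array([x,y,z])-s['eef_pos'])
    if yang is None: yang=np.pi/2+YAW
    T=np.c_[[np.sin(yang),-np.cos(yang),0],[np.cos(yang),np.sin(yang),0],[0,0,-1]]
    w=np.degrees(Ro.from_matrix(R.T@T).as_rotvec())
    print('tcp',s['eef_pos'].round(4),'d_tool mm',(d*1000).round(1),'turn',w.round(1),'F',s['ft_force'].round(1),'w',round(s['gripper_width']*1000,1),'t',round(s['time'],2))
E
python3 - <<'E'
from h import *
f=dict(np.load('pics/scene0.npz'));P=pts(f)
for n,(u,v) in dict(jarlid=(381,173),bottletop=(203,292),bottle=(210,325),spat=(326,281)).items(): print(n,P[v,u].round(3))
go(.48,.0148,.2)
E
python3 -m crank '0 0 0 0 0 -8.7 0;0 0 0 0 0 -8.7 0;0 0 0 0 0 -8.7 0;0 0 0 0 0 -8.7 0;0 0 0 0 0 0 0' 20
python3 -c "
from h import *
go(.48,.0148,.2)"
```

```text
jarlid [0.674 0.373 0.085]
bottletop [ 0.657 -0.405  0.168]
bottle [ 0.676 -0.416  0.083]
spat [ 0.774 -0.1    0.019]
time: 0.78
eef_pos: [0.2355, 0.5228, 0.2361]
eef_rot: [0.315, -3.122, 0.006]
ft_force: [-0.2, -0.5, -0.0]
gripper_width: 0.0881Traceback (most recent call last):
  File "<stdin>", line 4, in <module>
  File "h.py", line 29, in go
    w=np.degrees(Ro.from_matrix(R.T@T).as_rotvec())
                 ~~~~~~~~~~~~~~^^^^^^^
  File "scipy/spatial/transform/_rotation.pyx", line 1143, in scipy.spatial.transform._rotation.Rotation.from_matrix
ValueError: Non-positive determinant (left-handed or null coordinate frame) in rotation matrix 0: [[-8.21337201e-01  5.70442899e-01 -3.17425673e-04]
 [ 5.70442119e-01  8.21336794e-01  1.28813562e-03]
 [-9.95521200e-04 -8.76920728e-04  9.99999120e-01]].
Traceback (most recent call last):
  File "h.py", line 29, in go
    w=np.degrees(Ro.from_matrix(R.T@T).as_rotvec())
                 ~~~~~~~~~~~~~~^^^^^^^
  File "scipy/spatial/transform/_rotation.pyx", line 1143, in scipy.spatial.transform._rotation.Rotation.from_matrix
ValueError: Non-positive determinant (left-handed or null coordinate frame) in rotation matrix 0: [[-0.99983315 -0.01786683 -0.0038002 ]
 [-0.01787989  0.99983426  0.0034301 ]
 [-0.00373828 -0.00349748  0.9999869 ]].
```

```bash
sed -i 's/T=np.c_\[\[np.sin(yang),-np.cos(yang),0\]/T=np.c_[[-np.sin(yang),np.cos(yang),0]/' h.py
python3 -c "
from h import *
go(.48,.0148,.2)"
```

```text
tcp [0.2355 0.5228 0.2361] d_tool mm [-138.2 -546.5   37.4] turn [-0.2 -0.2  1. ] F [-0.2 -0.5 -0. ] w 88.1 t 0.78
```

```bash
python3 -m crank '-.015 -.05 0 0 0 1 0;-.015 -.055 0 0 0 0 0;-.015 -.055 0 0 0 0 0;-.015 -.055 0 0 0 0 0;-.015 -.055 0 0 0 0 0;-.015 -.055 0 0 0 0 0;-.015 -.055 0 0 0 0 0;-.015 -.055 0 0 0 0 0'
python3 -m crank '-.01 -.055 0 0 0 0 0;0 -.03 0 0 0 0 0;0 0 0 0 0 0 0'
python3 -c "
from h import *
go(.48,.0148,.2)
save('wrist','wr1');save('scene','sc1')"
```

```text
time: 1.78
eef_pos: [0.4327, 0.1064, 0.2371]
eef_rot: [-0.253, 3.131, -0.005]
ft_force: [1.1, 0.5, 0.6]
gripper_width: 0.0883
time: 2.15
eef_pos: [0.4576, 0.0178, 0.2376]
eef_rot: [-0.226, 3.132, -0.006]
ft_force: [-0.3, 0.1, -0.4]
gripper_width: 0.088
tcp [0.4576 0.0178 0.2376] d_tool mm [-21.7  -6.1  37.6] turn [-0.2  0.  -2.2] F [-0.3  0.1 -0.4] w 88.0 t 2.15
```

View pics/wr1.png

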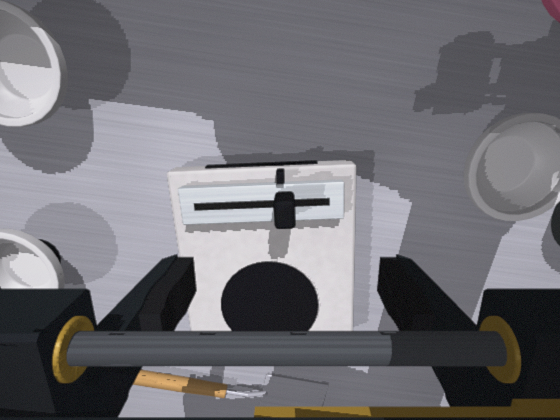

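The wrist view shows the warmer clearly: marker at (280,177), grip top about (285,200), plate centred near (270,300).

```bash
cat > meas.py <<'E'
from h import *
import sys
def meas(fn):
    f=dict(np.load(f'pics/{fn}.npz'));P=pts(f);g=f['color'].max(-1);Z=P[...,2]
    d=np.hypot(P[...,0]-.56,P[...,1]-.01)<.19
    top=(Z>.028)&(Z<.041)&d
    xy=P[top][:,:2]
    r=cv2.minAreaRect(xy.astype(np.float32));print('rect',r)
    bar=(Z>.044)&(Z<.053)&d&(g>120);print('bar',cv2.minAreaRect(P[bar][:,:2].astype(np.float32)))
    pl=top&(g<75);x=P[pl];print('plate',len(x),x.mean(0).round(4),[round(float(t),4) for t in fitc(x[:,:2])],cv2.minEnclosingCircle(x[:,:2].astype(np.float32)))
    gr=(Z>.083)&(Z<.095)&d&(g<90);x=P[gr];print('grip',len(x),x.mean(0).round(4),cv2.minAreaRect(x[:,:2].astype(np.float32)))
    mk=(Z>.0505)&(Z<.060)&d&(g<80);n,l,st,ce=cv2.connectedComponentsWithStats(mk.astype(np.uint8))
    for i in range(1,n):
        if st[i,4]>12: x=P[l==i];print('mark?',st[i,4],ce[i].round(),x.mean(0).round(4),cv2.minAreaRect(x[:,:2].astype(np.float32)))
if __name__=='__main__': meas(sys.argv[1])
E
python3 meas.py wr1
```

```text
rect ((0.5508841276168823, 0.007420577108860016), (0.20694732666015625, 0.20045040547847748), 10.62570858001709)
bar ((0.4838659465312958, -0.005709484219551086), (0.04042510688304901, 0.16934382915496826), 10.621444702148438)
plate 5585 [0.6031 0.0174 0.0363] [0.6041, 0.0176, 0.0384] ((0.552096962928772, 0.00932721421122551), 0.10512983053922653)
grip 602 [0.478  0.018  0.0882] ((0.4788980185985565, 0.0180913507938385), (0.027385959401726723, 0.019734486937522888), 10.549854278564453)
mark? 98 [280. 177.] [0.4521 0.0095 0.0542] ((0.4525218605995178, 0.009448835626244545), (0.011982149444520473, 0.006956820376217365), 7.921952247619629)
mark? 18 [284. 192.] [0.466  0.0156 0.0579] ((0.4660414159297943, 0.015858646482229233), (0.0010572826722636819, 0.01584775000810623), 10.517208099365234)
```

```bash
sed -i 's/radians(10.5)/radians(10.62)/' h.py
python3 -c "
from h import *
go(.479,.0181,.062)"
```

```text
tcp [0.4572 0.0197 0.2375] d_tool mm [-21.2  -4.3 175.6] turn [-0.2  0.  -2.1] F [ 0.5 -0.1  0.3] w 88.0 t 2.25
```

```bash
python3 -m crank '-.02 -.004 .03 0 0 -2.1 0;0 0 .045 0 0 0 0;0 0 .04 0 0 0 0;0 0 0 0 0 0 0'
python3 -c "
from h import *
go(.479,.0181,.062)"
```

```text
time: 2.75
eef_pos: [0.4784, 0.0247, 0.1213]
eef_rot: [-0.296, 3.123, -0.004]
ft_force: [-0.0, 0.8, 0.9]
gripper_width: 0.0877
tcp [0.4784 0.0247 0.1213] d_tool mm [ 0.9 -6.4 59.3] turn [-0.2  0.2  0.2] F [-0.   0.8  0.9] w 87.7 t 2.75
```

```bash
python3 -m crank '0.001 -.006 .035 0 0 0 0;0 0 .026 0 0 0 0;0 0 0 0 0 0 0'
python3 -c "
from h import *
go(.479,.0181,.062)"
python3 -m crank '0 0 0 0 0 0 150;0 0 0 0 0 0 200;0 0 0 0 0 0 255;0 0 0 0 0 0 255;0 0 0 0 0 0 255;0 0 0 0 0 0 255;0 0 0 0 0 0 255' 10
python3 -c "
from h import *
go(.479,.0181,.062)"
```

```text
time: 3.12
eef_pos: [0.4823, 0.021, 0.0644]
eef_rot: [-0.299, 3.116, -0.006]
ft_force: [-0.4, 0.3, 0.7]
gripper_width: 0.0881
tcp [0.4823 0.021  0.0644] d_tool mm [ 3.9 -2.2  2.4] turn [-0.3  0.6  0.4] F [-0.4  0.3  0.7] w 88.1 t 3.12
time: 4.0
eef_pos: [0.4861, 0.0211, 0.0702]
eef_rot: [-0.3, 3.108, -0.01]
ft_force: [0.1, -1.8, 0.1]
gripper_width: 0.0198
tcp [0.4861 0.0211 0.0702] d_tool mm [ 7.7 -1.5  8.1] turn [-0.5  1.1  0.4] F [ 0.1 -1.8  0.1] w 19.8 t 4.0
```

```bash
python3 -m crank '.002 -.02 .002 0 .5 0 255;0.002 -.02 .003 0 .3 0 255;0 -.02 .001 0 .2 0 255;0 -.018 .001 0 0.1 0 255'
python3 -m crank '0 -.008 .001 0 0 0 255;0 -.006 .001 0 0 0 255;0 -.004 .001 0 0 0 255'
python3 -c "
from h import *
go(.4839+.0597*WY[0]*-1,-.0057-.0597*WY[1],.066)"
```

```text
time: 4.5
eef_pos: [0.501, -0.0573, 0.0689]
eef_rot: [-0.304, 3.12, -0.014]
ft_force: [-5.2, 0.9, 10.5]
gripper_width: 0.0199
time: 4.88
eef_pos: [0.5025, -0.0668, 0.0673]
eef_rot: [-0.296, 3.125, 0.017]
ft_force: [-3.5, 19.9, 14.7]
gripper_width: 0.0271
tcp [ 0.5025 -0.0668  0.0673] d_tool mm [7.  3.8 1.3] turn [0.6 0.2 0.2] F [-3.5 19.9 14.7] w 27.1 t 4.88
```

```bash
python3 -m crank '0 0.003 0 0 0 0 150;0 0 0 0 0 0 0;0 0 0 0 0 0 0;0 0 -.03 0 0 0 0;0 0 -.05 0 0 0 0;0 0 -.05 0 0 0 0;0 0 -.03 0 0 0 0'
python3 -c "
from h import *
go(.46,.01,.24)
save('wrist','wr2')"; python3 meas.py wr2
```

```text
time: 5.75
eef_pos: [0.4995, -0.0659, 0.2281]
eef_rot: [0.294, -3.122, -0.02]
ft_force: [0.7, -0.2, -0.3]
gripper_width: 0.088
tcp [ 0.4995 -0.0659  0.2281] d_tool mm [ 24.7  82.1 -10.7] turn [ 0.8 -0.2  0.1] F [ 0.7 -0.2 -0.3] w 88.0 t 5.75
rect ((0.5579904317855835, 0.008271828293800354), (0.22060050070285797, 0.19921545684337616), 10.61754035949707)
bar ((0.4841344356536865, -0.005210302770137787), (0.04073204845190048, 0.1698525995016098), 10.569473266601562)
plate 6583 [0.6105 0.0154 0.0364] [0.6094, 0.0163, 0.0397] ((0.5596637725830078, 0.013658355921506882), 0.10974882543087006)
grip 693 [ 0.4941 -0.0647  0.0883] ((0.4951258599758148, -0.06443163007497787), (0.028153838589787483, 0.019433271139860153), 11.156665802001953)
mark? 113 [372. 153.] [0.4526 0.0093 0.0543] ((0.4525502026081085, 0.0094522126019001), (0.011408942751586437, 0.008469349704682827), 10.60604476928711)
```

View pics/wr2.png

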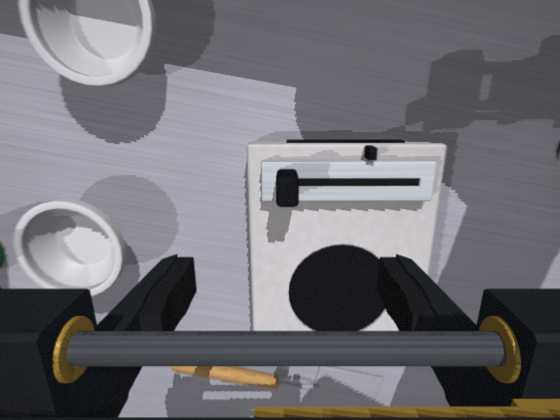

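The grip is at the off end, with its offset from the bar centre at −60 mm. Next is the dish.

```bash
python3 -m crank '0 .055 -.01 .4 0 0 0;0 .055 0 0.4 0 0 0;0 .055 0 0 0 0 0;0 .055 0 0 0 0 0;0 .055 0 0 0 0 0;0 .055 0 0 0 0 0;0 .055 0 0 0 0 0;0 .05 0 0 0 0 0'
python3 -m crank '0 .02 0 0 0 0 0; 0 0 0 0 0 0 0'
python3 -c "
from h import *
go(.4465,.4317,.15)
save('wrist','wr3')"
```

```text
time: 6.8
eef_pos: [0.4222, 0.3675, 0.2384]
eef_rot: [-0.276, 3.124, -0.012]
ft_force: [0.9, -0.2, -0.1]
gripper_width: 0.0885
time: 7.05
eef_pos: [0.4175, 0.3894, 0.2364]
eef_rot: [-0.282, 3.125, -0.014]
ft_force: [-0.4, -0.6, 0.1]
gripper_width: 0.0878
tcp [0.4175 0.3894 0.2364] d_tool mm [-35.9  37.3  86.2] turn [-0.5  0.2 -0.3] F [-0.4 -0.6  0.1] w 87.8 t 7.05
```

View pics/wr3.png

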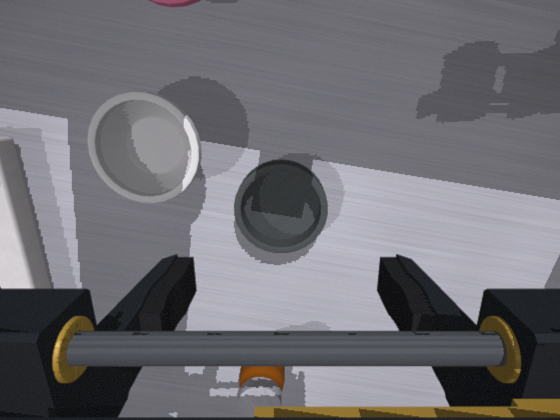

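```bash
cat > circ.py <<'E'
from h import *
import sys
# usage circ.py fn u v zlo zhi
def circ(fn,c,zlo,zhi,ztop,win=80):
    f=dict(np.load(f'pics/{fn}.npz'));P=pts(f);q,m=topcirc(f,c,win,zlo,zhi)
    n,l,st,ce=cv2.connectedComponentsWithStats(m.astype(np.uint8),connectivity=8);k=min((i for i in range(1,n) if st[i,4]>60),key=lambda i:np.hypot(*(ce[i]-c)))
    M=(l==k).astype(np.uint8);q=P[l==k]
    cn=max(cv2.findContours(M,0,1)[0],key=len)[:,0]
    print('n',len(q),'z',q[:,2].mean().round(4),'fit',np.round(fitc(q[:,:2]),4),'enc',cv2.minEnclosingCircle(q[:,:2].astype(np.float32)))
    # tilt plane
    A=np.c_[q[:,:2]-q[:,:2].mean(0),np.ones(len(q))];s=np.linalg.lstsq(A,q[:,2],rcond=None)[0];print('plane slope',s[:2].round(3))
if __name__=='__main__': a=sys.argv;circ(a[1],(int(a[2]),int(a[3])),float(a[4]),float(a[5]),0)
E
python3 circ.py wr3 281 206 .022 .034; python3 circ.py wr3 145 147 .049 .060
```

```text
n 2041 z 0.0269 fit [0.4545 0.3876 0.0476] enc ((0.4554280936717987, 0.3875986933708191), 0.05224624276161194)
plane slope [-0.004  0.   ]
n 2925 z 0.053 fit [0.4096 0.2464 0.0496] enc ((0.40985655784606934, 0.24529139697551727), 0.05432027578353882)
plane slope [-0.002  0.002]
```

```bash
python3 -m crank '-.018 .02 .03 -.3 0 -.3 100;-.018 .02 .04 0 0 0 100;0 0 .04 0 0 0 100;0 0 .04 0 0 0 100;0 0 .02 0 0 0 100'
python3 -c "
from h import *
go(.4462,.4337,.009)
save('wrist','wr4')"
```

```text
time: 7.72
eef_pos: [0.4551, 0.4268, 0.0651]
eef_rot: [-0.273, 3.119, -0.006]
ft_force: [0.6, 0.3, 0.6]
gripper_width: 0.0542
tcp [0.4551 0.4268 0.0651] d_tool mm [ 8.1  8.6 55.9] turn [-0.3  0.6 -0.6] F [0.6 0.3 0.6] w 54.2 t 7.72
```

View pics/wr4.png

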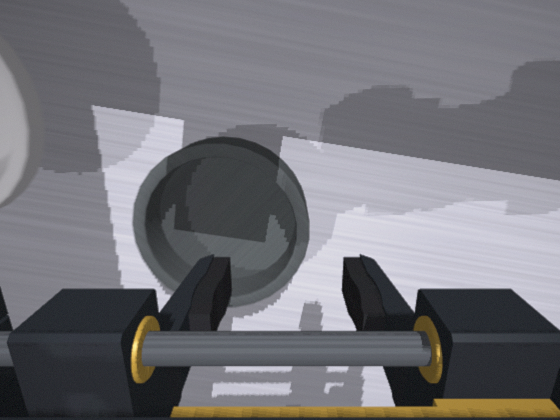

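```bash
python3 -m crank '.007 .008 .012 -.3 0.6 -.6 130;0.001 0 .02 0 0 0 130;0 0 .016 0 0 0 130'
python3 -c "
from h import *
go(.4462,.4337,.009)
save('wrist','wr5')"; python3 circ.py wr5 200 180 .022 .034
```

```text
time: 8.15
eef_pos: [0.4476, 0.4336, 0.0165]
eef_rot: [-0.289, 3.126, 0.004]
ft_force: [0.6, 0.6, -0.1]
gripper_width: 0.0434
tcp [0.4476 0.4336 0.0165] d_tool mm [1.4 0.3 7.5] turn [ 0.1  0.2 -0.1] F [ 0.6  0.6 -0.1] w 43.4 t 8.15
n 3802 z 0.027 fit [0.4433 0.3894 0.0376] enc ((0.424038290977478, 0.39278191328048706), 0.03654571622610092)
plane slope [ 0.058 -0.009]
```

View pics/wr5.png

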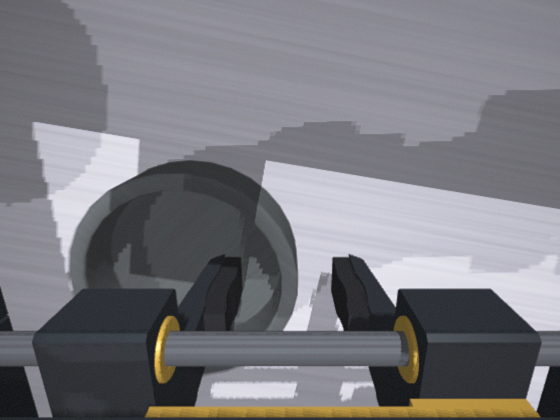

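```bash
python3 -m crank '0.001 0 .007 0 0 0 160;0 0 .002 0 0 0 220;0 0 .001 0 0 0 255;0 0 0.001 0 0 0 255;0 0 0 0 0 0 255' 50
python3 -c "
from h import *
go(.4462,.4337,.009)"
```

```text
time: 8.82
eef_pos: [0.447, 0.4331, 0.0046]
eef_rot: [-0.291, 3.125, 0.002]
ft_force: [0.6, -0.3, -1.4]
gripper_width: 0.0081
tcp [0.447  0.4331 0.0046] d_tool mm [ 0.6  0.7 -4.4] turn [0.  0.2 0. ] F [ 0.6 -0.3 -1.4] w 8.1 t 8.82
```

```bash
python3 -m crank '0 0 -.02 0 0 0 255;0 0 -.03 0 0 0 255;0 0 -.03 0 0 0 255;0 0 -.01 0 0 0 255'
python3 -c "
from h import *
go(.6029,.0655,.095)
save('side','sd6')
save('wrist','wr6')"
```

```text
time: 9.32
eef_pos: [0.445, 0.4324, 0.0977]
eef_rot: [0.29, -3.128, -0.0]
ft_force: [1.0, 0.5, -3.2]
gripper_width: 0.0078
tcp [0.445  0.4324 0.0977] d_tool mm [ -87.6 -389.7    2.6] turn [ 0. -0. -0.] F [ 1.   0.5 -3.2] w 7.8 t 9.32
```

View pics/wr6.png

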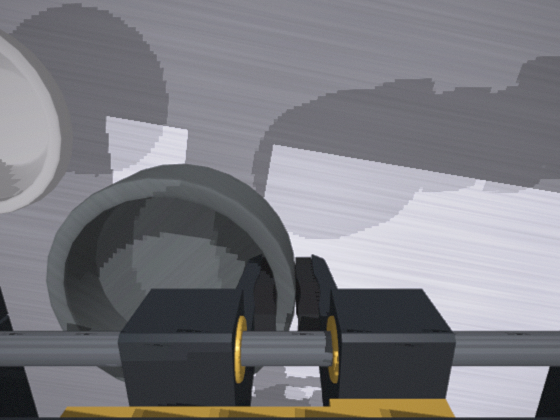

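```bash
python3 circ.py wr6 150 220 .11 .135
python3 -m crank '-.02 -.035 0 0 0 0 255;-.02 -.045 0 0 0 0 255;-.01 -.045 0 0 0 0 255;-.01 -.045 0 0 0 0 255;-.01 -.045 0 0 0 0 255;-.01 -.045 0 0 0 0 255;-.01 -.045 0 0 0 0 255;0 -.04 0 0 0 0 255'
python3 -m crank '0 -.035 0 0 0 0 255;0 -.01 0 0 0 0 255;0 0 0 0 0 0 255'
python3 -c "
from h import *
go(.6029,.0655,.05)
save('wrist','wr7')"
 python3 circ.py wr7 150 220 .11 .135
```

```text
n 5110 z 0.1188 fit [0.446  0.3838 0.0422] enc ((0.4354371428489685, 0.3725200891494751), 0.043412744998931885)
plane slope [-0.126 -0.033]
time: 10.42
eef_pos: [0.593, 0.1016, 0.0842]
eef_rot: [0.298, -3.108, 0.001]
ft_force: [0.4, 0.7, -3.4]
gripper_width: 0.0079
time: 10.8
eef_pos: [0.5991, 0.0537, 0.0797]
eef_rot: [0.29, -3.102, -0.001]
ft_force: [-1.1, 0.8, -2.8]
gripper_width: 0.0079
tcp [0.5991 0.0537 0.0797] d_tool mm [-6.7 10.8 29.6] turn [ 0.2 -1.5  0.1] F [-1.1  0.8 -2.8] w 7.9 t 10.8Traceback (most recent call last):
  File "circ.py", line 12, in <module>
    if __name__=='__main__': a=sys.argv;circ(a[1],(int(a[2]),int(a[3])),float(a[4]),float(a[5]),0)
                                        ~~~~^^^^^^^^^^^^^^^^^^^^^^^^^^^^^^^^^^^^^^^^^^^^^^^^^^^^^^
  File "circ.py", line 6, in circ
    n,l,st,ce=cv2.connectedComponentsWithStats(m.astype(np.uint8),connectivity=8);k=min((i for i in range(1,n) if st[i,4]>60),key=lambda i:np.hypot(*(ce[i]-c)))
                                                                                    ~~~^^^^^^^^^^^^^^^^^^^^^^^^^^^^^^^^^^^^^^^^^^^^^^^^^^^^^^^^^^^^^^^^^^^^^^^^^
ValueError: min() iterable argument is empty
```

View pics/wr7.png

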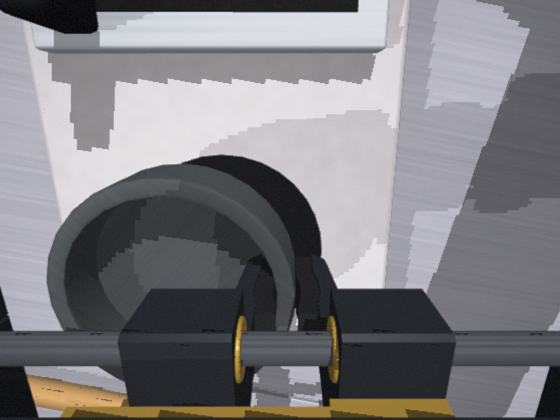

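```bash
python3 -m crank '-.006 .010 .003 0 -1.5 0 255;-.001 0.001 .01 0 0 0 255;0 0 .01 0 0 0 255;0 0 0.003 0 0 0 255'
python3 -c "
from h import *
go(.6029,.0655,.042)
save('scene','sc8')"
```

```text
time: 11.35
eef_pos: [0.6026, 0.0715, 0.0511]
eef_rot: [-0.301, 3.127, 0.007]
ft_force: [0.7, 0.4, -3.6]
gripper_width: 0.0081
tcp [0.6026 0.0715 0.0511] d_tool mm [ 0.9 -5.9  9.1] turn [0.3 0.  0.4] F [ 0.7  0.4 -3.6] w 8.1 t 11.35
```

```bash
python3 -m crank '.001 -.007 .004 0.3 0 0.3 255;0 0 .004 0 0 0 255;0 0 .002 0 0 0 255'
python3 -c "
from h import *
go(.6029,.0655,.042)
f=save('scene','sc8')
P=pts(f);q,m=topcirc(f,(304,222),35,.055,.08,f['color'].max(-1)<110);print(len(q),q.mean(0),fitc(q[:,:2]))"
```

```text
time: 11.78
eef_pos: [0.6036, 0.0635, 0.0414]
eef_rot: [-0.291, 3.127, -0.001]
ft_force: [-7.2, 2.2, 13.0]
gripper_width: 0.0078
tcp [0.6036 0.0635 0.0414] d_tool mm [ 0.3  2.  -0.6] turn [-0.1  0.1  0. ] F [-7.2  2.2 13. ] w 7.8 t 11.78
219 [0.62535984 0.00680144 0.06231917] (np.float64(0.6116063635002252), np.float64(0.01264966103103593), np.float64(0.047729636072658906))
```

View pics/sc8.png

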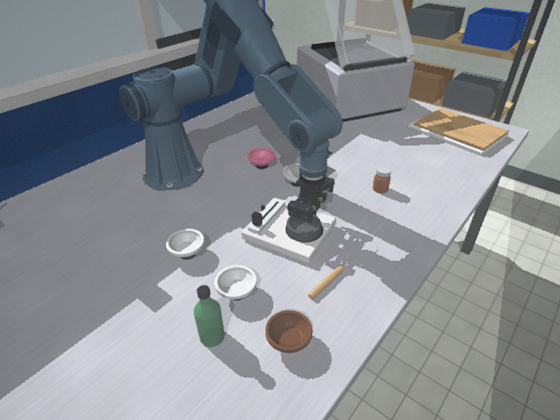

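```bash
python3 -m crank '0 0 -.001 0 0 0 170;0 0 0 0 0 0 150;0 0 0 0 0 0 140;0 0 -.02 0 0 0 140;0 0 -.04 0 0 0 140;.01 0 -.05 0 0 0 140;.03 0 -.05 0 0 0 120;.04 0 -.03 0 0 0 120'
python3 -c "
from h import *
save('wrist','wr9');go(.48,.05,.24)"
```

```text
time: 12.82
eef_pos: [0.5252, 0.0482, 0.2429]
eef_rot: [-0.291, 3.122, -0.004]
ft_force: [0.2, -1.0, 0.2]
gripper_width: 0.0467
tcp [0.5227 0.0481 0.2465] d_tool mm [41.7  9.9  6.1] turn [-0.3  0.4  0.1] F [1.8 2.1 2. ] w 46.5 t 12.88
```

View pics/wr9.png

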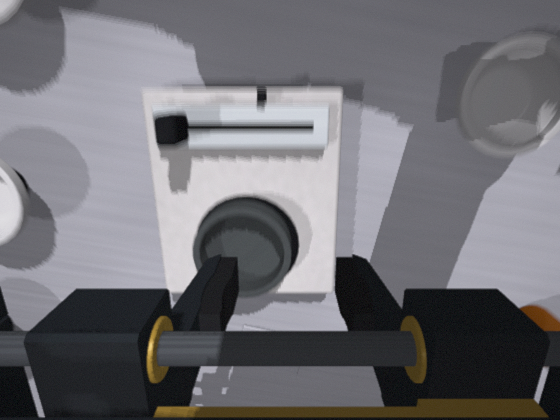

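```bash
python3 -m crank '.04 0.01 0 0 0 0 100;0.01 0 0 0 0 0 100;0 0 0 0 0 0 100'
python3 -c "
from h import *
f=save('wrist','wr10');save('scene','sc10');go(.48,.05,.24)
f=dict(np.load('pics/sc10.npz'));P=pts(f);q,m=topcirc(f,(304,222),35,.057,.07,f['color'].max(-1)<120);print(len(q),q.mean(0),fitc(q[:,:2]),cv2.minEnclosingCircle(q[:,:2].astype(np.float32)))
"
python3 circ.py wr10 260 205 .057 .071
python3 meas.py wr10
```

```text
time: 13.25
eef_pos: [0.4715, 0.0482, 0.2515]
eef_rot: [-0.29, 3.111, -0.01]
ft_force: [1.1, 0.2, 0.5]
gripper_width: 0.0537
tcp [0.472  0.0482 0.251 ] d_tool mm [-8.   0.4 11.1] turn [-0.4  0.9  0.1] F [ 0.1  0.1 -0.3] w 53.4 t 13.35
242 [0.61664079 0.01109502 0.06260984] (np.float64(0.6118605559924121), np.float64(0.012610055705661316), np.float64(0.04749101907153505)) ((0.609887957572937, 0.012295834720134735), 0.0535016693174839)
n 644 z 0.063 fit [0.6055 0.0168 0.0446] enc ((0.5816513299942017, 0.02423352375626564), 0.0417632982134819)
plane slope [ 0.072 -0.013]
rect ((0.5614879131317139, 0.009860537946224213), (0.22865748405456543, 0.19921036064624786), 10.60342025756836)
bar ((0.48391205072402954, -0.004967018961906433), (0.04052348434925079, 0.1694456785917282), 10.567842483520508)
plate 1209 [0.5859 0.0326 0.0381] [0.601, 0.0234, 0.0399] ((0.6093169450759888, 0.01952732540667057), 0.05708164721727371)
grip 593 [ 0.4935 -0.0628  0.0881] ((0.4942263662815094, -0.06335912644863129), (0.027358971536159515, 0.019069571048021317), 10.17038345336914)
mark? 99 [254. 152.] [0.4521 0.0102 0.0542] ((0.45237380266189575, 0.010326202027499676), (0.012135759927332401, 0.00711872847750783), 8.661542892456055)
mark? 51 [183. 175.] [ 0.488  -0.0579  0.0575] ((0.48829734325408936, -0.05833066254854202), (0.02737755887210369, 0.011139058507978916), 43.47831344604492)
mark? 275 [250. 256.] [0.5666 0.0237 0.0553] ((0.5735325813293457, 0.026758849620819092), (0.08977559208869934, 0.026547636836767197), 74.30305480957031)
mark? 265 [248. 317.] [0.6468 0.0323 0.0554] ((0.6404011249542236, 0.03642173111438751), (0.01805410347878933, 0.0696701928973198), 35.10032272338867)
```

View pics/wr10.png

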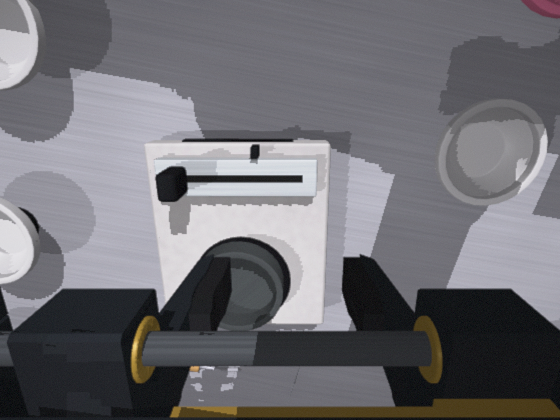

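```bash
python3 -m crank '0.005 .04 0 -.2 .3 0 110;.005 .05 0 -.2 .3 0 110;0.005 .05 .02 0 .3 0 110;0.005 .05 .02 0 0 0 110;0 .045 .03 0 0 0 110;0 .005 .02 0 0 0 110;0 0 0 0 0 0 110'
python3 -c "
from h import *
save('wrist','wr11');go(.4006,.2926,.044)"
```

```text
time: 14.22
eef_pos: [0.4131, 0.2883, 0.1566]
eef_rot: [0.287, -3.128, 0.001]
ft_force: [-0.8, -0.8, 0.3]
gripper_width: 0.05
tcp [0.4138 0.2882 0.1576] d_tool mm [ 12.3   6.8 113.6] turn [-0.   0.1 -0.2] F [ 0.2 -0.7 -0.2] w 50.3 t 14.28
```

View pics/wr11.png

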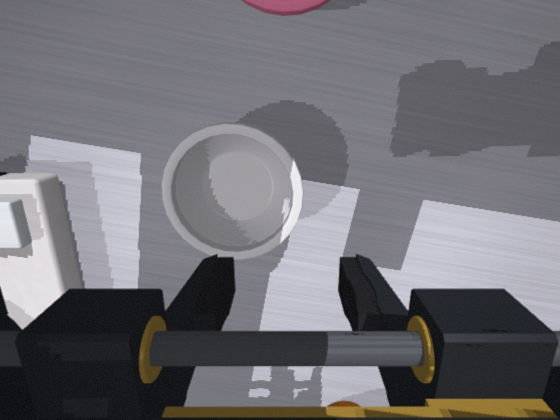

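```bash
python3 circ.py wr11 232 190 .048 .061
python3 -m crank '0.012 .007 .02 0 0 0 110;0 0 .03 0 0 0 110;0 0 .03 0 0 0 110;0 0 .012 0 0 0 130'
python3 -c "
from h import *
save('wrist','wr12');go(.4006,.2926,.044)"
```

```text
n 4499 z 0.053 fit [0.4095 0.2457 0.0494] enc ((0.410347044467926, 0.24538251757621765), 0.054033245891332626)
plane slope [-0.006  0.001]
time: 14.78
eef_pos: [0.4081, 0.293, 0.0691]
eef_rot: [-0.279, 3.117, 0.004]
ft_force: [0.0, -0.3, 0.5]
gripper_width: 0.0435
tcp [0.4078 0.2929 0.0684] d_tool mm [ 7.5  1.  24.4] turn [ 0.1  0.7 -0.4] F [-0.7  0.2 -0.7] w 43.4 t 14.82
```

View pics/wr12.png

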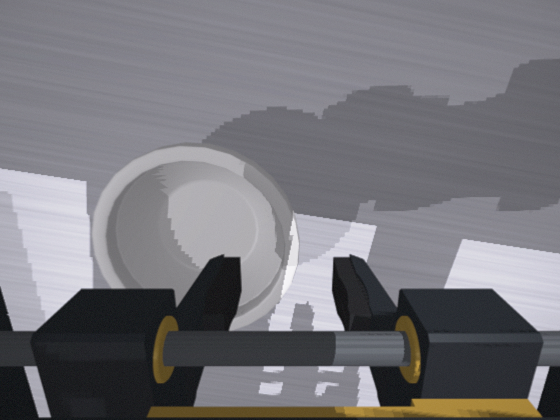

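```bash
python3 -m crank '.007 .002 .008 0 0.7 -.4 140;0.001 0 .008 0 0 0 150;0 0 .005 0 0 0 160;0 0 0.001 0 0 0 160' 40
python3 -c "
from h import *
go(.4006,.2935,.044)"
```

```text
time: 15.32
eef_pos: [0.4018, 0.294, 0.0479]
eef_rot: [-0.289, 3.125, 0.004]
ft_force: [-0.6, -0.0, 0.4]
gripper_width: 0.0331
tcp [0.4018 0.294  0.0479] d_tool mm [ 1.3 -0.3  3.9] turn [ 0.1  0.2 -0. ] F [-0.6 -0.   0.4] w 33.1 t 15.32
```

```bash
python3 -m crank '.001 0 .004 0 0 0 200;0 0 0.001 0 0 0 230;0 0 0.001 0 0 0 255;0 0 0 0 0 0 255;0 0 0 0 0 0 255' 40
python3 -c "
from h import *
go(.4006,.2935,.044)"
```

```text
time: 15.95
eef_pos: [0.401, 0.2937, 0.0429]
eef_rot: [-0.29, 3.125, 0.003]
ft_force: [-1.6, -2.0, 2.9]
gripper_width: 0.0067
tcp [0.401  0.2937 0.0429] d_tool mm [ 0.4 -0.1 -1.1] turn [ 0.1  0.2 -0. ] F [-1.6 -2.   2.9] w 6.7 t 15.95
```

```bash
python3 -m crank '0 0 -.02 0 0 0 255;0 0 -.03 0 0 0 255;0 0 -.03 0 0 0 255;0 0 -.015 0 0 0 255;0 0 0 0 0 0 255' 45
python3 -c "
from h import *
save('wrist','wr13');go(.6028,.0636,.135);save('side','sd13')"
```

```text
time: 16.58
eef_pos: [0.3996, 0.2933, 0.1384]
eef_rot: [-0.29, 3.128, 0.003]
ft_force: [0.2, -0.9, -1.7]
gripper_width: 0.0067
tcp [0.3991 0.2931 0.1377] d_tool mm [-158.1 -263.     2.1] turn [ 0.1 -0.1 -0. ] F [-0.6  0.9 -1. ] w 7.0 t 16.62
```

View pics/wr13.png

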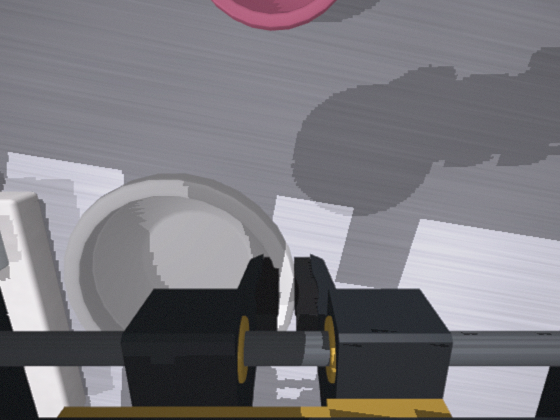

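View pics/sd13.png

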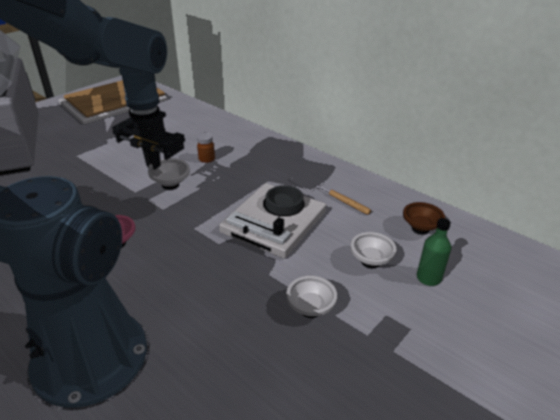

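```bash
python3 -m crank '-.012 -.02 -.002 0 0 0 255;-.025 -.04 -.002 0 0 0 255;-.025 -.04 -.002 0 0 0 255;-.025 -.04 -.002 0 0 0 255;-.025 -.04 -.002 0 0 0 255;-.025 -.04 -.002 0 0 0 255;-.015 -.03 -.002 0 0 0 255;0 0 0 0 0 0 255'
python3 -c "
from h import *
go(.6028,.0636,.135)"
```

```text
time: 17.68
eef_pos: [0.5927, 0.0678, 0.1352]
eef_rot: [0.29, -3.105, -0.003]
ft_force: [0.1, 0.4, -1.0]
gripper_width: 0.0069
tcp [0.5927 0.0678 0.1352] d_tool mm [-9.1 -6.  -0. ] turn [ 0.2 -1.3  0.1] F [ 0.1  0.4 -1. ] w 6.9 t 17.68
```

```bash
python3 -m crank '-.009 -.006 0.005 0 -1 0 255;-.001 0 .01 0 -.3 0 255;0 0 .005 0 0 0 255;0 0 0 0 0 0 255'
python3 -c "
from h import *
go(.6028,.0636,.085);save('wrist','wr14');save('scene','sc14')"
```

```text
time: 18.18
eef_pos: [0.6005, 0.0662, 0.11]
eef_rot: [0.295, -3.122, -0.01]
ft_force: [-0.8, 0.0, -1.0]
gripper_width: 0.0066
tcp [0.6005 0.0662 0.11  ] d_tool mm [-1.9 -3.2 25. ] turn [ 0.4 -0.3  0.2] F [-0.8  0.  -1. ] w 6.6 t 18.18
```

View pics/sc14.png

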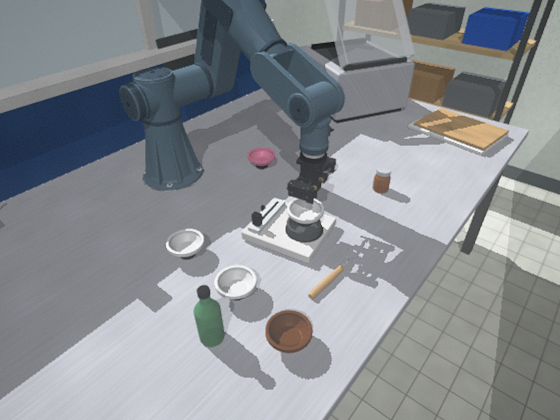

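View pics/wr14.png

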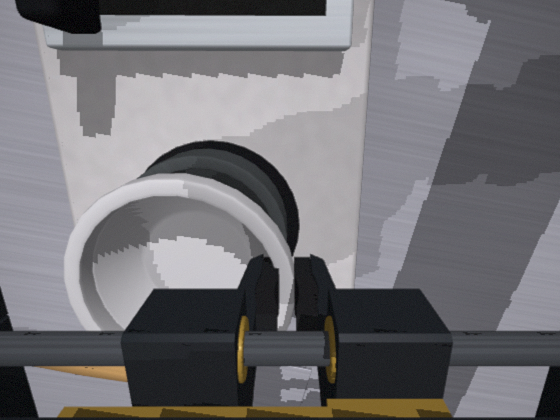

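```bash
cat > rim.py <<'E'
from h import *
import sys
def rim(fn,c,zlo,zhi,win=30,white=True):
    f=dict(np.load(f'pics/{fn}.npz'));g=f['color'];w=g.min(-1)>110 if white else g.max(-1)<125
    q,m=topcirc(f,c,win,zlo,zhi,w);xy=q[:,:2]
    k=fitc(xy)
    for _ in range(4):
        r=np.abs(np.hypot(*(xy-k[:2]).T)-k[2]);xy2=xy[r<.007];k=fitc(xy2)
    A=np.c_[q[:,:2]-k[:2],np.ones(len(q))];s=np.linalg.lstsq(A,q[:,2],rcond=None)[0]
    print(fn,len(q),len(xy2),'fit',np.round(k,4),'z',q[:,2].mean().round(4),'slope',s[:2].round(3))
if __name__=='__main__': a=sys.argv;rim(a[1],(int(a[2]),int(a[3])),float(a[4]),float(a[5]),white=len(a)<7)
E
python3 rim.py sc14 306 210 .108 .132;python3 rim.py sc14 306 210 .115 .127; python3 rim.py wr14 180 240 .110 .132
```

```text
sc14 288 282 fit [0.6144 0.0145 0.0494] z 0.1152 slope [-0.006  0.021]
sc14 159 157 fit [0.6138 0.0153 0.0496] z 0.1178 slope [-0.012  0.027]
wr14 0 0 fit [0. 0. 0.] z nan slope [0. 0.]rim.py:10: RuntimeWarning: Mean of empty slice.
  print(fn,len(q),len(xy2),'fit',np.round(k,4),'z',q[:,2].mean().round(4),'slope',s[:2].round(3))
  ret = ret.dtype.type(ret / rcount)
```

```bash
python3 -m crank '.002 -.002 .008 0 0 0 255;0 0 .008 0 0 0 255;0 0 .004 0 0 0 255'
python3 -c "
from h import *
go(.5985,.064,.085)"
```

```text
time: 18.65
eef_pos: [0.5997, 0.0639, 0.0905]
eef_rot: [0.296, -3.125, -0.009]
ft_force: [0.2, 0.7, 0.0]
gripper_width: 0.0068
tcp [0.5997 0.0639 0.0905] d_tool mm [1.2 0.3 5.5] turn [ 0.3 -0.1  0.2] F [0.2 0.7 0. ] w 6.8 t 18.65
```

```bash
python3 -m crank '.001 0 .004 0 0 0 255;0 0 .003 0 0 0 255'
python3 -c "
from h import *
go(.5985,.064,.085)"
```

```text
time: 18.9
eef_pos: [0.599, 0.0643, 0.0837]
eef_rot: [0.296, -3.126, -0.01]
ft_force: [-6.5, 7.2, 17.8]
gripper_width: 0.0068
tcp [0.599  0.0643 0.0837] d_tool mm [ 0.5 -0.1 -1.3] turn [ 0.4 -0.1  0.2] F [-6.5  7.2 17.8] w 6.8 t 18.9
```

```bash
python3 -m crank '0 0 -.001 0 0 0 190;0 0 0 0 0 0 170;0 0 0 0 0 0 160;0 0 -.01 0 0 0 160;0 0 -.03 0 0 0 150;.0 0 -.05 0 0 0 120;.03 0 -.04 0 0 0 100;.05 0 0 0 0 0 100'
python3 -m crank '.05 0 0 0 0 0 100;0 0 0 0 0 0 100;0 0 0 0 0 0 100'
python3 -c "
from h import *
save('wrist','wr15');save('scene','sc15');save('side','sd15');go(.6,.06,.2)"
python3 rim.py sc15 304 220 .088 .103; python3 rim.py sd15 284 195 .088 .103
python3 rim.py sc15 304 225 .055 .072 d;python3 rim.py sd15 284 200 .055 .072 d
```

```text
time: 19.9
eef_pos: [0.5221, 0.0474, 0.2217]
eef_rot: [-0.296, 3.126, 0.007]
ft_force: [-0.9, -0.9, 0.7]
gripper_width: 0.0536
time: 20.27
eef_pos: [0.4705, 0.0374, 0.2246]
eef_rot: [-0.295, 3.121, 0.005]
ft_force: [0.3, 0.5, 0.0]
gripper_width: 0.0532
tcp [0.4706 0.0376 0.2237] d_tool mm [-131.2   -2.4   24.4] turn [0.2 0.3 0.2] F [0.7 0.2 0.2] w 53.5 t 20.43
sc15 280 279 fit [0.6119 0.0128 0.0499] z 0.093 slope [-0.001  0.002]
sd15 225 220 fit [0.6104 0.0144 0.0497] z 0.0942 slope [ 0.004 -0.005]
sc15 170 159 fit [0.6118 0.0124 0.0478] z 0.0622 slope [-0.03  0.03]
sd15 275 221 fit [0.6052 0.0101 0.0439] z 0.0637 slope [0.004 0.01 ]
```

View pics/sc15.png

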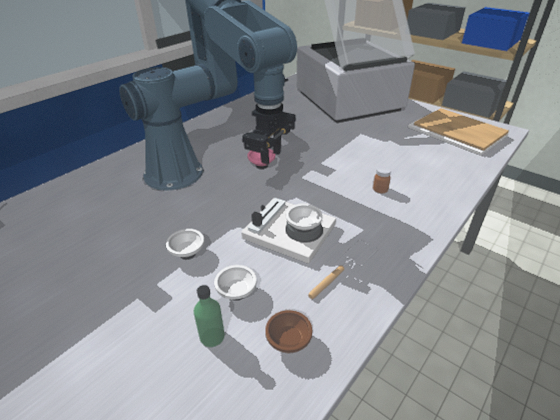

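View pics/wr15.png

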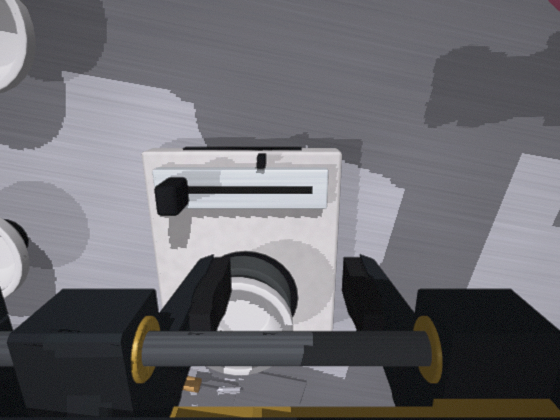

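```bash
python3 rim.py sc15 186 243 .049 .060;python3 rim.py sc15 236 281 .049 .060;python3 rim.py sd15 312 297 .049 .060;python3 rim.py sd15 374 250 .049 .060
python3 -c "
from h import *
p=np.array([.387,-.2545])+.05*WY;print(p);go(p[0],p[1],.1)"
```

```text
sc15 273 273 fit [ 0.3871 -0.2559  0.0498] z 0.0528 slope [-0.    -0.002]
sc15 355 354 fit [ 0.6061 -0.2717  0.0498] z 0.0528 slope [-0.002  0.002]
sd15 342 340 fit [ 0.3868 -0.2551  0.0496] z 0.054 slope [-0.013 -0.003]
sd15 385 382 fit [ 0.6054 -0.2701  0.0497] z 0.0536 slope [-0.     0.002]
[ 0.37778528 -0.20535645]
tcp [0.4706 0.0376 0.2237] d_tool mm [ 137.4 -221.6  122.4] turn [0.2 0.3 0.2] F [0.7 0.2 0.2] w 53.5 t 20.43
```

```bash
python3 -m crank '.02 -.03 0 0.1 .1 0.1 100;.025 -.04 0 0 .1 0 100;.025 -.04 0 0 0 0 110;.025 -.04 .01 0 0 0 110;.02 -.035 .03 0 0 0 110;.015 -.025 .03 0 0 0 110;0 0 .02 0 0 0 110;0 0 0 0 0 0 110'
python3 -c "
from h import *
save('wrist','wr16');go(.3778,-.2054,.044)"
```

```text
time: 21.42
eef_pos: [0.3864, -0.2026, 0.1309]
eef_rot: [-0.299, 3.125, 0.002]
ft_force: [-0.1, 0.6, 0.0]
gripper_width: 0.0501
tcp [ 0.387  -0.203   0.1319] d_tool mm [ 9.8 -0.6 87.9] turn [-0.   0.2  0.3] F [ 0.3 -0.3 -0.2] w 49.9 t 21.48
```

View pics/wr16.png

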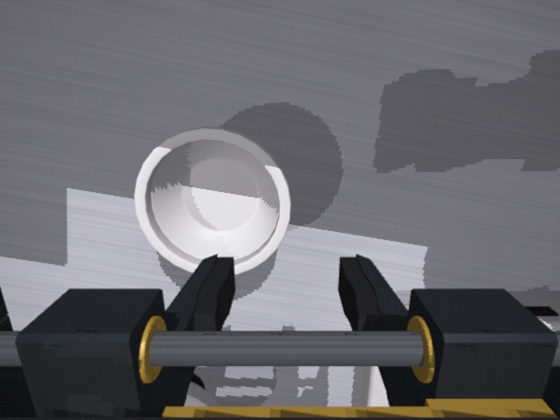

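```bash
python3 circ.py wr16 213 200 .048 .061
python3 -m crank '0.009 .0 .02 0 0.1 0.3 120;0 0 .025 0 0 0 130;0 0 .02 0 0 0 150;0 0 .008 0 0 0 160;0 0 0 0 0 0 160'
python3 -c "
from h import *
go(.3778,-.2054,.044);save('wrist','wr17')"
```

```text
n 5115 z 0.053 fit [ 0.3862 -0.2537  0.0494] enc ((0.38714930415153503, -0.2540627419948578), 0.054192036390304565)
plane slope [-0.006  0.002]
time: 22.1
eef_pos: [0.3843, -0.2073, 0.0627]
eef_rot: [-0.299, 3.119, -0.013]
ft_force: [-0.1, -0.6, 0.1]
gripper_width: 0.0328
tcp [ 0.3843 -0.2073  0.0627] d_tool mm [ 6.2  3.3 18.6] turn [-0.5  0.5  0.3] F [-0.1 -0.6  0.1] w 32.8 t 22.1
```

View pics/wr17.png

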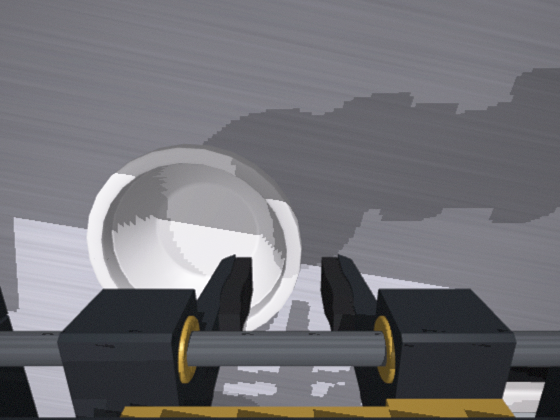

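```bash
python3 -m crank '0.006 .004 .006 -.5 0.5 0.3 160;0 0 .006 0 0 0 160;0 0 .004 0 0 0 160'
python3 -c "
from h import *
go(.3778,-.2048,.044)"
```

```text
time: 22.52
eef_pos: [0.3787, -0.2056, 0.0479]
eef_rot: [-0.291, 3.126, -0.005]
ft_force: [0.3, -0.8, -0.7]
gripper_width: 0.0328
tcp [ 0.3787 -0.2056  0.0479] d_tool mm [0.8 1.  3.9] turn [-0.2  0.1  0. ] F [ 0.3 -0.8 -0.7] w 32.8 t 22.52
```

```bash
python3 -m crank '.001 0.001 .004 0 0 0 200;0 0 0.001 0 0 0 230;0 0 0.001 0 0 0 255;0 0 0 0 0 0 255;0 0 0 0 0 0 255' 40
python3 -m crank '0 0 -.02 0 0 0 255;0 0 -.03 0 0 0 255;0 0 -.04 0 0 0 255;0 0 -.03 0 0 0 255;0 0 -.01 0 0 0 255' 45
python3 -c "
from h import *
go(.599,.064,.165);save('wrist','wr18')"
```

```text
time: 23.15
eef_pos: [0.3801, -0.2067, 0.0432]
eef_rot: [-0.291, 3.122, -0.012]
ft_force: [0.5, 1.6, 2.3]
gripper_width: 0.007
time: 23.78
eef_pos: [0.3761, -0.2031, 0.1733]
eef_rot: [0.291, -3.127, -0.001]
ft_force: [0.4, -0.6, -1.9]
gripper_width: 0.0068
tcp [ 0.3761 -0.2031  0.1733] d_tool mm [-268.3  221.4    8.2] turn [ 0. -0. -0.] F [ 0.4 -0.6 -1.9] w 6.8 t 23.77
```

View pics/wr18.png

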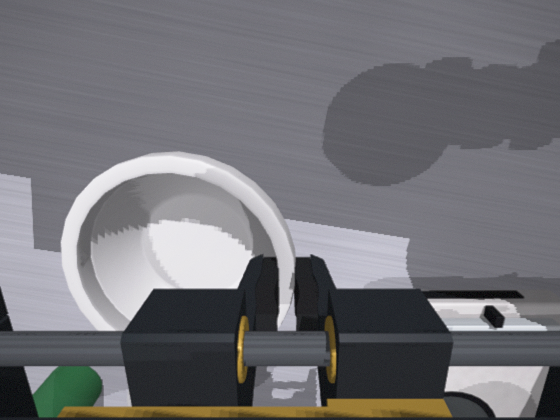

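```bash
python3 -m crank '-.02 .015 -.001 0 0 0 255;-.04 .035 -.001 0 0 0 255;-.04 .035 -.001 0 0 0 255;-.04 .035 -.001 0 0 0 255;-.04 .035 -.001 0 0 0 255;-.04 .035 -.001 0 0 0 255;-.025 .02 -.001 0 0 0 255;-.01 .01 0 0 0 0 255'
python3 -c "
from h import *
go(.599,.064,.145)"
```

```text
time: 24.82
eef_pos: [0.5864, 0.0684, 0.1654]
eef_rot: [0.281, -3.11, -0.01]
ft_force: [0.4, 0.0, -1.8]
gripper_width: 0.0064
tcp [0.5864 0.0684 0.1654] d_tool mm [-11.9  -6.7  20.1] turn [ 0.5 -1.  -0.3] F [ 0.4  0.  -1.8] w 6.4 t 24.82
```

```bash
python3 -m crank '-.01 -.007 .006 0.3 -1 -.3 255;-.002 0 .01 0 0 0 255;0 0 .005 0 0 0 255;0 0 0 0 0 0 255'
python3 -c "
from h import *
go(.599,.064,.109);save('scene','sc19');save('side','sd19')"
python3 rim.py sc19 306 200 .143 .165
python3 rim.py sd19 284 180 .143 .165
```

```text
time: 25.32
eef_pos: [0.5972, 0.0608, 0.1393]
eef_rot: [0.287, -3.123, -0.004]
ft_force: [0.4, 0.4, -1.2]
gripper_width: 0.0072
tcp [0.5972 0.0608 0.1393] d_tool mm [-2.5  2.7 30.3] turn [ 0.2 -0.3 -0.1] F [ 0.4  0.4 -1.2] w 7.2 t 25.32
sc19 179 178 fit [0.601  0.0079 0.0495] z 0.1464 slope [-0.001  0.033]
sd19 203 203 fit [0.6    0.0095 0.0499] z 0.1472 slope [-0.007  0.035]
```

View pics/sc19.png

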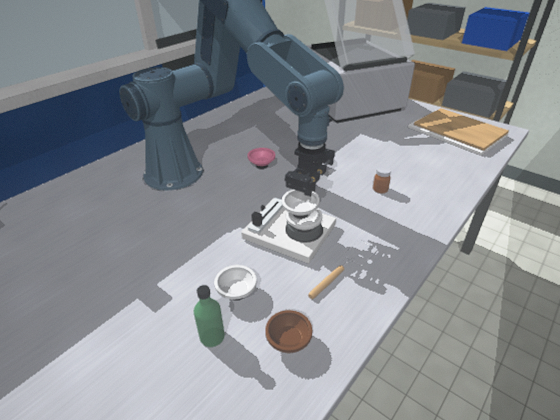

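```bash
python3 -m crank '-.011 .003 .006 0.2 -.3 0 255;-.001 0 .006 0 0 0 255;0 0 0 0 0 0 255'
python3 -c "
from h import *
go(.6082,.0656,.109);save('scene','sc20');save('side','sd20')"
python3 rim.py sc20 306 205 .128 .152
python3 rim.py sd20 284 185 .128 .152
```

```text
time: 25.8
eef_pos: [0.6103, 0.0664, 0.1282]
eef_rot: [-0.288, 3.125, -0.002]
ft_force: [0.1, -0.5, -2.3]
gripper_width: 0.0069
tcp [0.6103 0.0664 0.1282] d_tool mm [ 2.3 -0.4 19.2] turn [-0.1  0.2 -0.1] F [ 0.1 -0.5 -2.3] w 6.9 t 25.8
sc20 267 262 fit [0.6147 0.0131 0.0496] z 0.134 slope [0.007 0.027]
sd20 248 244 fit [0.6126 0.015  0.0497] z 0.1349 slope [0.    0.019]
```

```bash
python3 -m crank '.002 0 .006 0 0 0 255;0.001 0 .007 0 0 0 255;0 0 .002 0 0 0 255'
python3 -c "
from h import *
go(.6078,.0658,.109);save('scene','sc21')"
python3 rim.py sc21 306 210 .114 .137
```

```text
time: 26.28
eef_pos: [0.6073, 0.0658, 0.113]
eef_rot: [-0.287, 3.124, -0.002]
ft_force: [0.5, -1.3, -1.7]
gripper_width: 0.0067
tcp [0.6073 0.0658 0.113 ] d_tool mm [-0.4 -0.   4. ] turn [-0.1  0.2 -0.1] F [ 0.5 -1.3 -1.7] w 6.7 t 26.27
sc21 244 238 fit [0.6115 0.0125 0.0496] z 0.1193 slope [0.007 0.035]
```

Aligned within 0.5 mm, so I lower it and release.

```bash
python3 -m crank '0 0 .004 0 0 0 255;0 0 .002 0 0 0 255'
python3 -c "
from h import *
go(.6078,.0658,.109)"
```

```text
time: 26.58
eef_pos: [0.6085, 0.0662, 0.1081]
eef_rot: [-0.287, 3.122, -0.001]
ft_force: [-1.1, 2.3, 5.7]
gripper_width: 0.0072
tcp [0.6085 0.0662 0.1081] d_tool mm [ 0.7 -0.3 -0.9] turn [-0.1  0.4 -0.1] F [-1.1  2.3  5.7] w 7.2 t 26.57
```

```bash
python3 -m crank '0 0 0.001 0 0 0 190;0 0 0 0 0 0 170;0 0 0 0 0 0 160;0 0 -.01 0 0 0 160;0 0 -.03 0 0 0 150;.0 0 -.05 0 0 0 120;.03 0 -.03 0 0 0 100;.05 0 0 0 0 0 100'
python3 -m crank '.05 0 0 0 0 0 100;0 0 0 0 0 0 100'
python3 -c "
from h import *
save('scene','sc22');save('side','sd22');go(.6,.06,.2)"
python3 rim.py sc22 304 215 .112 .127; python3 rim.py sd22 284 188 .112 .127
python3 rim.py sc22 304 222 .088 .103;
python3 rim.py sc22 236 281 .049 .060;python3 rim.py sd22 374 250 .049 .060
```

```text
time: 27.58
eef_pos: [0.53, 0.0505, 0.2329]
eef_rot: [-0.288, 3.119, -0.005]
ft_force: [-1.2, -0.9, 0.9]
gripper_width: 0.0534
time: 27.82
eef_pos: [0.4774, 0.041, 0.2342]
eef_rot: [-0.287, 3.117, -0.006]
ft_force: [-0.3, 0.0, 1.0]
gripper_width: 0.0535
tcp [0.4805 0.0409 0.235 ] d_tool mm [-120.5   -2.8   36.7] turn [-0.3  0.8 -0.1] F [ 1.1 -0.1 -0.4] w 53.6 t 27.93
sc22 282 281 fit [0.6124 0.0133 0.0499] z 0.117 slope [-0.001  0.003]
sd22 207 204 fit [0.6099 0.0151 0.0498] z 0.1181 slope [ 0.    -0.006]
sc22 417 299 fit [0.6157 0.0078 0.0455] z 0.0936 slope [-0.021  0.026]
sc22 346 344 fit [ 0.6062 -0.2716  0.0498] z 0.0528 slope [0.001 0.003]
sd22 383 381 fit [ 0.6055 -0.2699  0.0497] z 0.0536 slope [ 0.001 -0.002]
```

View pics/sd22.png

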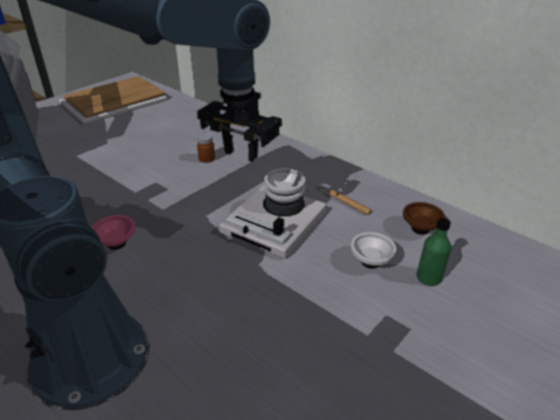

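```bash
python3 -c "
from h import *
go(.5963,-.2209,.044)"
python3 -m crank '-.01 -.03 0 -.2 .4 0 100;-.01 -.04 0 0 .4 0 100;-.01 -.045 0 0 0 0 110;-.01 -.045 .0 0 0 0 110;-.01 -.045 .03 0 0 0 110;-.01 -.045 .03 0 0 0 110;-.01 -.02 .03 0 0 0 110;0 0 0 0 0 0 110'
python3 -c "
from h import *
save('wrist','wr23');go(.5963,-.2209,.044)"
```

```text
tcp [0.4805 0.0409 0.235 ] d_tool mm [ -63.3 -277.5  193.4] turn [-0.3  0.8 -0.1] F [ 1.1 -0.1 -0.4] w 53.6 t 27.93
time: 28.92
eef_pos: [0.6154, -0.2226, 0.1458]
eef_rot: [-0.292, 3.118, -0.008]
ft_force: [0.8, 0.0, -0.9]
gripper_width: 0.0504
tcp [ 0.6159 -0.2223  0.1477] d_tool mm [ 20.2   5.8 103.5] turn [-0.4  0.6  0.1] F [0.2 0.  1.2] w 50.3 t 28.98
```

View pics/wr23.png

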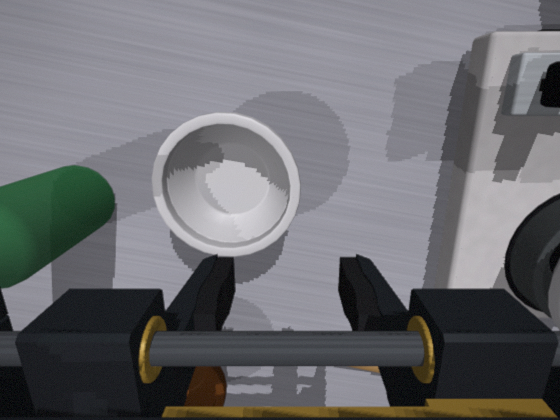

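```bash
python3 circ.py wr23 225 185 .048 .061
python3 -m crank '0.01 .003 .02 -.2 0.3 0.1 120;0.01 0.003 .025 -.2 0.3 0 130;0 0 .02 0 0 0 150;0 0 .015 0 0 0 160;0 0 0 0 0 0 160'
python3 -c "
from h import *
go(.5963,-.2209,.044)"
```

```text
n 5036 z 0.053 fit [ 0.6057 -0.269   0.0494] enc ((0.6064356565475464, -0.2693103849887848), 0.05399227887392044)
plane slope [-0.006  0.003]
time: 29.6
eef_pos: [0.5964, -0.2174, 0.0676]
eef_rot: [-0.297, 3.123, -0.005]
ft_force: [-0.4, 0.6, -0.1]
gripper_width: 0.0328
tcp [ 0.5964 -0.2174  0.0676] d_tool mm [ 0.9 -3.3 23.6] turn [-0.2  0.3  0.3] F [-0.4  0.6 -0.1] w 32.8 t 29.6
```

```bash
python3 -m crank '0.001 -.003 .008 -.2 0.3 0.3 160;0 0 .008 0 0 0 160;0 0 .004 0 0 0 160'
python3 -c "
from h import *
go(.5963,-.2209,.044);save('wrist','wr24')"
```

```text
time: 29.98
eef_pos: [0.5977, -0.2216, 0.0484]
eef_rot: [-0.289, 3.126, -0.004]
ft_force: [0.5, 0.4, 0.3]
gripper_width: 0.0328
tcp [ 0.5977 -0.2216  0.0484] d_tool mm [1.3 0.9 4.3] turn [-0.2  0.1 -0.1] F [0.5 0.4 0.3] w 32.8 t 29.98
```

View pics/wr24.png

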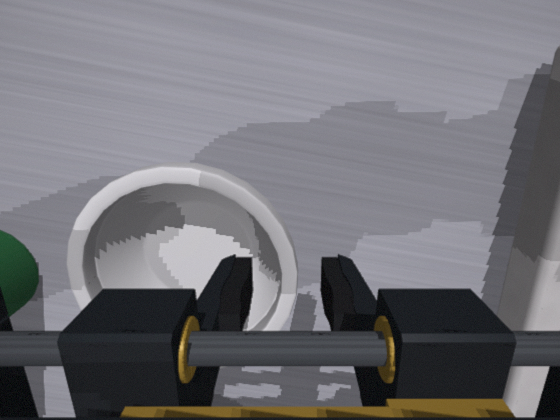

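```bash
python3 -m crank '.001 0.001 .004 0 0 0 200;0 0 0.001 0 0 0 230;0 0 0.001 0 0 0 255;0 0 0 0 0 0 255;0 0 0 0 0 0 255' 40
python3 -m crank '0 0 -.02 0 0 0 255;0 0 -.03 0 0 0 255;0 0 -.04 0 0 0 255;0 0 -.04 0 0 0 255;0 0 -.02 0 0 0 255' 45
python3 -c "
from h import *
go(.6000,.064,.19);save('wrist','wr25')"
```

```text
time: 30.65
eef_pos: [0.5971, -0.2212, 0.0436]
eef_rot: [-0.289, 3.125, -0.006]
ft_force: [-0.8, -0.3, 0.7]
gripper_width: 0.0069
time: 31.28
eef_pos: [0.5949, -0.2189, 0.1986]
eef_rot: [0.289, -3.128, -0.002]
ft_force: [0.5, -0.3, -2.3]
gripper_width: 0.0065
tcp [ 0.5949 -0.2189  0.1986] d_tool mm [-57.  277.1   8.9] turn [ 0.1 -0.  -0.1] F [ 0.5 -0.3 -2.3] w 6.5 t 31.27
```

View pics/wr25.png

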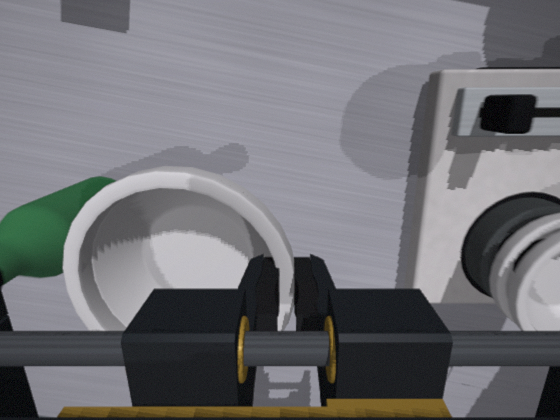

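```bash
python3 -m crank '-.005 .02 -.001 0 0 0 255;-.009 .043 -.001 0 0 0 255;-.009 .043 -.001 0 0 0 255;-.009 .043 -.001 0 0 0 255;-.009 .043 -.001 0 0 0 255;-.009 .043 -.001 0 0 0 255;-.006 .03 -.001 0 0 0 255;0 .01 0 0 0 0 255'
python3 -c "
from h import *
go(.600,.064,.165)"
```

```text
time: 32.33
eef_pos: [0.5938, 0.0791, 0.202]
eef_rot: [0.29, -3.119, -0.011]
ft_force: [-0.0, -0.2, -1.3]
gripper_width: 0.0063
tcp [0.5938 0.0791 0.202 ] d_tool mm [ -3.6 -16.3  36.8] turn [ 0.4 -0.5  0. ] F [-0.  -0.2 -1.3] w 6.3 t 32.33
```

```bash
python3 -m crank '-.004 -.015 .01 0.3 -.5 0 255;0 0 .012 0 0 0 255;0 0 .008 0 0 0 255;0 0 0 0 0 0 255'
python3 -c "
from h import *
go(.600,.064,.133);save('scene','sc26');save('side','sd26')"
python3 rim.py sc26 306 190 .166 .190
python3 rim.py sd26 284 170 .166 .190
```

```text
time: 32.83
eef_pos: [0.5987, 0.0634, 0.1674]
eef_rot: [0.289, -3.124, -0.004]
ft_force: [0.1, 0.1, -1.1]
gripper_width: 0.0067
tcp [0.5987 0.0634 0.1674] d_tool mm [-1.5  0.3 34.4] turn [ 0.2 -0.2 -0.1] F [ 0.1  0.1 -1.1] w 6.7 t 32.83
sc26 319 313 fit [0.6093 0.0111 0.0496] z 0.1724 slope [-0.004  0.029]
sd26 240 236 fit [0.6066 0.0131 0.0495] z 0.1744 slope [-0.016  0.011]
```

View pics/sc26.png

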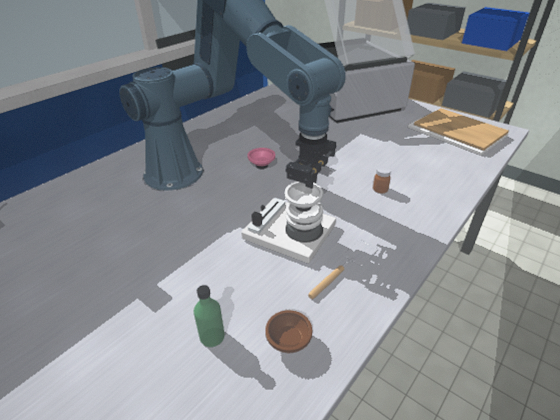

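```bash
python3 -m crank '-.003 .001 .01 0 0 0 255;0 0 .01 0 0 0 255;0 0 .006 0 0 0 255;0 0 0 0 0 0 255'
python3 -c "
from h import *
go(.6018,.0652,.133);save('scene','sc27');save('side','sd27')"
python3 rim.py sc27 306 200 .139 .163
python3 rim.py sd27 284 180 .139 .163
```

```text
time: 33.42
eef_pos: [0.6026, 0.0652, 0.1412]
eef_rot: [0.289, -3.127, -0.003]
ft_force: [1.0, 0.4, -2.3]
gripper_width: 0.007
tcp [0.6026 0.0652 0.1412] d_tool mm [0.8 0.2 8.2] turn [ 0.1 -0.1 -0. ] F [ 1.   0.4 -2.3] w 7.0 t 33.42
sc27 318 310 fit [0.6132 0.0125 0.0495] z 0.1462 slope [-0.001  0.022]
sd27 234 226 fit [0.6103 0.0148 0.0496] z 0.1477 slope [-0.032 -0.003]
```

```bash
python3 -m crank '.001 0 .005 0 0 0 255;0 0 .004 0 0 0 255;0 0 .001 0 0 0 255'
python3 -c "
from h import *
go(.6018,.0652,.133)"
```

```text
time: 33.9
eef_pos: [0.6029, 0.0653, 0.1329]
eef_rot: [-0.289, 3.126, 0.003]
ft_force: [-1.6, 1.9, 3.7]
gripper_width: 0.0067
tcp [0.6029 0.0653 0.1329] d_tool mm [ 1.1  0.1 -0.1] turn [ 0.1  0.1 -0. ] F [-1.6  1.9  3.7] w 6.7 t 33.9
```

```bash
python3 -m crank '0 0 0.001 0 0 0 190;0 0 0 0 0 0 170;0 0 0 0 0 0 160;0 0 -.01 0 0 0 160;0 0 -.03 0 0 0 150;.0 0 -.05 0 0 0 120;.03 0 -.03 0 0 0 100;.05 0 0 0 0 0 100'
python3 -m crank '.05 0 0 0 0 0 50;0.03 -.03 0 0 0 0 0;0 -.03 0 0 0 0 0;0 0 0 0 0 0 0;0 0 0 0 0 0 0'
python3 -c "
from h import *
save('scene','sc28');save('side','sd28');save('wrist','wr28');go(.495,-.064,.1)"
python3 rim.py sc28 304 210 .136 .151; python3 rim.py sd28 284 180 .136 .151
python3 meas.py wr28
```

```text
time: 34.9
eef_pos: [0.5253, 0.0493, 0.2585]
eef_rot: [-0.29, 3.122, -0.0]
ft_force: [-0.7, 0.2, 1.0]
gripper_width: 0.0538
time: 35.52
eef_pos: [0.4542, -0.0256, 0.2632]
eef_rot: [-0.289, 3.114, -0.005]
ft_force: [-0.5, -0.2, -0.6]
gripper_width: 0.0881
tcp [ 0.4543 -0.0252  0.2628] d_tool mm [-30.6 -45.  163.5] turn [-0.3  0.8  0.1] F [ 0.3 -0.6  0.9] w 88.2 t 35.67
sc28 282 279 fit [0.6125 0.0147 0.0501] z 0.1409 slope [0.    0.003]
sd28 176 174 fit [0.61   0.0158 0.0493] z 0.142 slope [0.011 0.002]
rect ((0.5568773746490479, 0.008387789130210876), (0.21911270916461945, 0.20023277401924133), 10.630253791809082)
bar ((0.48358190059661865, -0.005258046090602875), (0.040228087455034256, 0.17006193101406097), 10.720337867736816)
plate 710 [0.5735 0.0202 0.0371] [0.5712, 0.0163, 0.0408] ((0.5426468253135681, 0.00906883180141449), 0.09486523270606995)
grip 514 [ 0.4938 -0.0634  0.0882] ((0.5374809503555298, -0.012969344854354858), (0.16365055739879608, 0.028903596103191376), 49.822635650634766)
mark? 83 [320. 180.] [0.4525 0.0093 0.0541] ((0.45270252227783203, 0.009457748383283615), (0.012273582629859447, 0.00733873201534152), 9.792621612548828)
mark? 20 [246. 193.] [ 0.4814 -0.0654  0.0572] ((0.4817451536655426, -0.06627139449119568), (0.0016261688433587551, 0.017596814781427383), 10.686563491821289)
mark? 300 [295. 274.] [0.5683 0.0058 0.0553] ((0.5763012766838074, 0.007833212614059448), (0.033100951462984085, 0.09602505713701248), 12.857449531555176)
```

```bash
python3 -c "
import cv2
a=cv2.imread('pics/sc28.png')[170:270,230:350];b=cv2.imread('pics/sd28.png')[150:270,210:340]
cv2.imwrite('pics/st.png',cv2.hconcat([cv2.resize(a,(400,360),interpolation=2),cv2.resize(b,(390,360),interpolation=2)]))"
```

```text
(no output)
```

View pics/st.png

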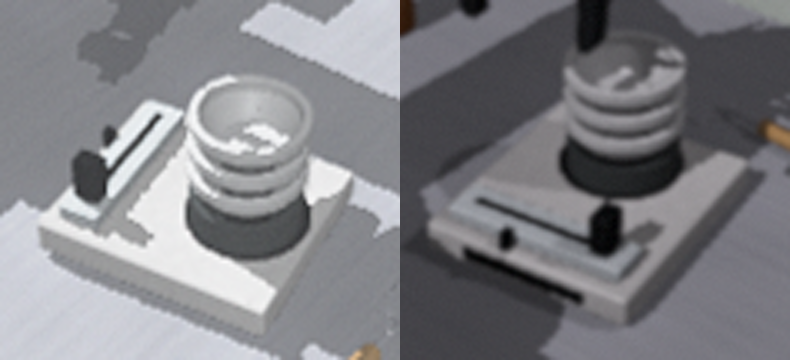

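View pics/wr28.png

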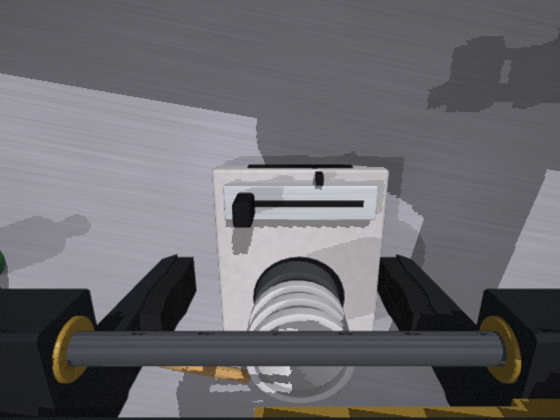

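The two views show three covers nested and level on the dish with an even 24 mm pitch. Next I move the slider to the marker.

```bash
python3 -c "
from h import *
go(.489,-.065,.064)"
python3 -m crank '-.02 -.03 .0 -.2 0.4 0 0;-.005 -.015 .03 -.1 .4 0 0;0 0 .04 0 0 0 0;0 0 .03 0 0 0 0;0 0 0 0 0 0 0'
python3 -c "
from h import *
go(.489,-.065,.064)"
```

```text
tcp [ 0.4543 -0.0252  0.2628] d_tool mm [-24.1 -44.7 199.4] turn [-0.3  0.8  0.1] F [ 0.3 -0.6  0.9] w 88.2 t 35.67
time: 36.3
eef_pos: [0.4897, -0.0621, 0.1609]
eef_rot: [0.303, -3.126, -0.002]
ft_force: [-0.0, 0.7, -0.2]
gripper_width: 0.0882
tcp [ 0.4897 -0.0621  0.1609] d_tool mm [ 1.2 -2.9 96.9] turn [ 0.1 -0.   0.4] F [-0.   0.7 -0.2] w 88.2 t 36.3
```

```bash
python3 -m crank '0.001 -.003 .035 0 0 0.4 0;0 0 .035 0 0 0 0;0 0 .02 0 0 0 0;0 0 .003 0 0 0 0'
python3 -c "
from h import *
go(.489,-.065,.064)"
```

```text
time: 36.8
eef_pos: [0.4944, -0.0648, 0.0716]
eef_rot: [-0.296, 3.12, -0.003]
ft_force: [-0.2, -1.0, 0.7]
gripper_width: 0.0882
tcp [ 0.4944 -0.0648  0.0716] d_tool mm [5.4 0.8 7.6] turn [-0.2  0.4  0.2] F [-0.2 -1.   0.7] w 88.2 t 36.8
```

```bash
python3 -m crank '0.005 0 .005 -.2 .4 0.2 130;.001 0 .003 0 0.1 0 180;.001 0 .001 0 0.1 0 255;.001 0 .001 0 .1 0 255;0 0 0.001 0 0 0 255;0 0 0.001 0 0 0 255' 15
python3 -c "
from h import *
c=np.array([.4839,-.0055]);t=c-.006*WX+.0207*WY;print(t);go(t[0],t[1],.066)"
```

```text
time: 37.55
eef_pos: [0.4892, -0.0671, 0.0632]
eef_rot: [-0.292, 3.128, -0.004]
ft_force: [0.7, -0.3, 0.3]
gripper_width: 0.0303
[0.47418788 0.01373966]
tcp [ 0.4892 -0.0671  0.0632] d_tool mm [-0.2 82.2 -3. ] turn [-0.2 -0.   0.1] F [ 0.7 -0.3  0.3] w 30.3 t 37.55
```

```bash
python3 -m crank '0 0 0 0 0 0 255;0 0 0 0 0 0 255;0 0 0 0 0 0 255' 15
python3 -c "
from h import *
s=env.sense();p=s['eef_pos'][:2]-np.array([.4839,-.0055]);print(p@WX,p@WY,s['gripper_width'],s['ft_force'],s['eef_pos'])"
```

```text
time: 37.92
eef_pos: [0.4887, -0.0655, 0.063]
eef_rot: [0.291, -3.127, -0.001]
ft_force: [0.1, -0.1, 0.4]
gripper_width: 0.0196
-0.006323570499136984 -0.05981415295465149 0.019562653066491322 [ 0.08576157 -0.05216289  0.35241088] [ 0.48870816 -0.065455    0.06304606]
```

```bash
python3 -m crank '0 .015 0 0 0 0 255;0 .02 0 0 0 0 255;0 .02 0 0 0 0 255;0 .012 0 0 0 0 255;0 0 0 0 0 0 255' 15
python3 -c "
from h import *
s=env.sense();p=s['eef_pos'][:2]-np.array([.4839,-.0055]);print(p@WX,p@WY,s['gripper_width'],s['ft_force'],s['eef_pos']);go(.474,.0137,.064)"
```

```text
time: 38.55
eef_pos: [0.4758, 0.0029, 0.0631]
eef_rot: [0.291, -3.128, 0.003]
ft_force: [0.9, 1.8, 0.1]
gripper_width: 0.0197
-0.006424495149129162 0.009707543613984744 0.0197362758482467 [0.89673823 1.79137333 0.05144356] [0.4757965  0.00285727 0.06305923]
tcp [0.4758 0.0029 0.0631] d_tool mm [-0.2 11.  -1. ] turn [-0.1 -0.   0. ] F [0.9 1.8 0.1] w 19.7 t 38.55
```

```bash
python3 -m crank '0 .007 0 0 0 0 255;0 .004 0 0 0 0 255;0 0 0 0 0 0 255' 15
python3 -c "
from h import *
s=env.sense();p=s['eef_pos'][:2]-np.array([.4839,-.0055]);print(p@WX,p@WY,s['gripper_width'],s['ft_force'],s['eef_pos']);save('scene','sc30')
f=dict(np.load('pics/sc30.npz'))"
```

```text
time: 38.92
eef_pos: [0.4738, 0.0137, 0.0631]
eef_rot: [0.29, -3.128, 0.004]
ft_force: [0.1, 1.7, 0.9]
gripper_width: 0.02
-0.006408384743130434 0.020769353038359008 0.01999148125101073 [0.07681049 1.68313921 0.87266532] [0.47377371 0.01373257 0.06307183]
```

```bash
python3 -m crank '0 0 0 0 0 0 150;0 0 0 0 0 0 80;0 0 0 0 0 0 60;0 0 -.03 0 0 0 60;0 0 -.05 0 0 0 60;.02 0 -.05 0 0 0 60;.02 0 -.04 0 0 0 60;0 0 0 0 0 0 60'
python3 -m crank '0 0 0 0 0 0 60'
python3 -c "
from h import *
save('wrist','wr31');save('scene','sc31');save('side','sd31');go(.45,0,.2)"
python3 meas.py wr31; for s in sc31 ; do python3 rim.py $s 304 210 .136 .151;done; python3 rim.py sd31 284 180 .136 .151
```

```text
time: 39.98
eef_pos: [0.4331, 0.0058, 0.2377]
eef_rot: [0.288, -3.126, 0.003]
ft_force: [-0.0, 0.0, -0.3]
gripper_width: 0.0673
time: 40.1
eef_pos: [0.433, 0.0058, 0.2371]
eef_rot: [0.287, -3.126, 0.003]
ft_force: [0.5, 0.2, -0.1]
gripper_width: 0.0671
tcp [0.4328 0.006  0.2364] d_tool mm [-16.   -9.   36.3] turn [-0.1 -0.2 -0.1] F [-1.1 -0.   0.1] w 67.6 t 40.25
rect ((0.5620018243789673, 0.009633280336856842), (0.23016096651554108, 0.19998513162136078), 10.742734909057617)
bar ((0.4774041473865509, -0.006334386765956879), (0.053398434072732925, 0.16987164318561554), 10.493035316467285)
plate 867 [0.5749 0.0223 0.0373] [0.579, 0.0188, 0.0381] ((0.5403496623039246, 0.010819344781339169), 0.09409848600625992)
grip 555 [0.4783 0.0142 0.0882] ((0.47930431365966797, 0.014466607011854649), (0.0270736962556839, 0.019098924472928047), 10.77501392364502)
mark? 84 [287. 202.] [0.4517 0.0095 0.0541] ((0.45212194323539734, 0.009537149220705032), (0.01106017641723156, 0.006079457700252533), 10.406704902648926)
mark? 31 [287. 218.] [0.4668 0.0118 0.0572] ((0.46700358390808105, 0.01169029250741005), (0.002285878174006939, 0.017341677099466324), 15.405586242675781)
mark? 392 [270. 302.] [0.5682 0.0117 0.0552] ((0.5767883658409119, 0.011411644518375397), (0.03626282513141632, 0.09845489263534546), 7.500173568725586)
sc31 282 282 fit [0.6125 0.0147 0.05  ] z 0.1409 slope [-0.     0.003]
sd31 117 115 fit [0.6051 0.0127 0.0444] z 0.1418 slope [0.052 0.011]
```

View pics/wr31.png

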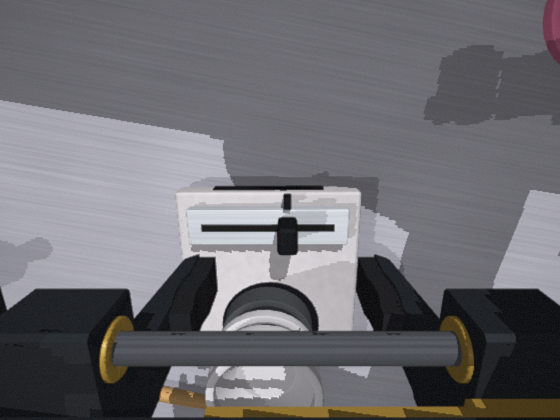

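View pics/sc31.png

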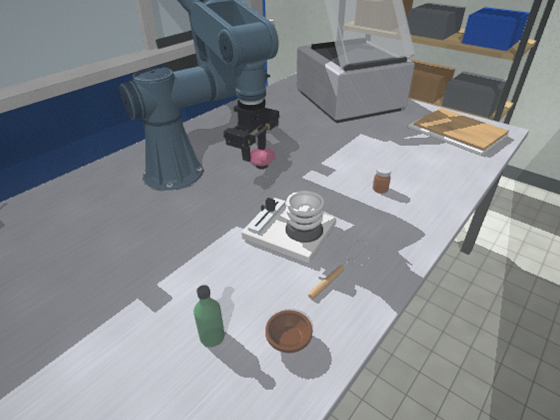

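```bash
python3 -c "
from rig import env
print(env.hand_in())"
```

```text
the job is handed in; nothing more can be done
None
```

The job is done and handed in at about 40 s of the 210 s allowed; hand-in reports no verdict.

**What I did:** I slid the heat slider to its off end and set the dish on the plate. I then stacked the three white covers that were present, hollow up, and slid the grip back to the marker. I did not touch the jar, bottle, spatula or the pink and brown look-alikes, and in the last picture they looked unmoved.

**Last checks:**

| Check | Measured | Limit |
|---|---|---|
| Slider grip from the marker, along the track | about 0.2 mm | 6 mm |
| Dish from the plate centre | about 5 mm | 15 mm |
| Top cover from the dish axis | about 2 mm | 12 mm |
| Top cover slope | 0.003 | 0.1 rad |

- **Stack:** rim heights rose by 24 mm per cover, as nested covers should. The gripper was clear of everything at hand-in.
- **One reading disagreed:** the final side-camera fit of the top rim was about 6 mm off, with a slope of 0.05 and a fitted radius of 44 mm instead of 50 mm. I put this down to it seeing only about 115 rim pixels. Just before the slider move the side view agreed with the scene camera, and the scene camera read the same before and after that move.

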